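Pack the bone set into its cradles

ROBOT

A 7-joint arm with a two-finger parallel gripper is mounted at the origin on a cart in front of the work surface, level with it; the furniture and walls round the work are solid. World frame = base frame: x ahead of the robot, y to its left, z up, the work surface at z = 0. Lengths are in m, angles in rad, forces in N, time in s.
With the tool pointing down it reaches from about 0.4 to 0.85 m from the base axis. Payload 4.5 kg.
Tool frame: the origin (TCP) lies where the fingers leave the gripper's body, on its centre line; the fingertips stand 64 mm ahead of it and the grasp point (between the pads) lies 45 mm ahead of it; z points along the fingers, y is the line along which they close (so a half turn about z gives the same grasp; the last joint's range is limited). The gripper opens to 88 mm and grips with 3 to 60 N. Pads are 18 mm wide; open, the fingers measure 123 mm over their backs; the gripper's body (75 mm by 187 mm) begins 45 mm behind the grasp point.
Start: joints at [-1.189, 0.689, -0.195, 1.565, 0.157, 0.902, -0.215], TCP at [0.213, 0.588, 0.303] pointing down, gripper open.
Joint ranges: [-3.01, 3.01], [-0.46, 2.08], [-1.47, 1.51], [0.13, 2.56], [-1, 4.14], [0.04, 2.09], [-2.66, 2.66]. Speed limits (rad/s): [2.57, 2.57, 3.14, 3.14, 3.14, 3.14, 3.14].

INTERFACE

Orientations are given as a unit quaternion [x, y, z, w].
In Python, from plant import r gives the robot as it stands.
- The arm moves only by the tool play_rows, never from a script. Its arguments are lists of equal length, an entry for each row: "translation": the shift along the tool's x, y, z in m, a list of three; "delta_rot": the turn, a rotation vector about the tool's x, y, z in degrees, a list of three; "grip": the opening, from -1 (shut) to 1 (fully open). In form: {"translation": [[x, y, z], ...], "delta_rot": [[rx, ry, rz], ...], "grip": [grip, ...]}. A call has 1 to 20 rows; each row shifts and turns the commanded pose from where the row before left it, along the tool's axes as they then stand; what a row does not reach is not made up. A row lasts 1/8 s, in which the tool goes at most 62.5 mm and 10.7 degrees, less where a joint would pass 70% of its speed; a pose out of reach is approached as far as the arm can. A call with a gripper value outside its range is refused whole. The fingers move at their own pace and stop on an object; "squeeze" is the grip in N (left out, the last holds). Time passes only in rows, so rows that do not move let the fingers close. It gives the time, the measured TCP pose, the force, the opening and the grip force at its end, in the units of the state.
- r.get_state(): the state, without advancing time (a new reading comes with each control period).
- r.snapshot(name): name is "scene" or "side" or "wrist"; returns the picture (400x640x3 uint8, blue, green, red); there is no depth.
- r.get_calibration(name): a dict with "intrinsics" (3x3 intrinsics, pixels), "k1" (the pictures are not rectified: a ray, as slopes to the right and down, at radius r is drawn at 1 + k1 r^2 times it, then the intrinsics apply), "eye" and "rotation" of the camera in the world. Camera axes: x right, y up, looking along -z (the intrinsics and any distortion apply to the point x, -y, -z); pixel columns grow to the right and rows downward; lengths in m; the calibration is good to about 2 mm. A picture is of the moment at which its call begins: read the wrist's pose just before it. get_calibration takes no time and is no camera call; for the wrist camera it gives the pose at the moment of the call.
- r.finish_job(): hands the job in; it is judged then, once.
Trained networks look in the newest picture that a camera, given by its name, has taken for a name from the list of things; names that differ only in an ending like _2 or _b are one class to them, and where a whole thing is asked for, a point or a joint stands for the part that bears it (a point fixed in the world has none). Each returns a list of dicts, best first, with "confidence" (0 to 1); they miss things now and then, are a little off and sometimes report something else, mostly with a low value. They report only what shows in the picture. A call takes as long as a camera call.
- r.look_for(camera, target): "point" ([x, y, z] in m, in world coordinates, good to about 4 mm: the middle of the surface that is visible of it).
- r.silhouettes(camera, target): "pixels" (400x640 bool, what is visible of it).
The state is a dict: "clock": time; "q": joint angles; "qd": joint speeds; "joint_torque": joint torques, N m; "tool_pos": TCP position; "eef_rot": TCP orientation; "contact_force": force on the tool from outside, world axes, zero at the start; "moment": the same for the moment, N m; "opening": opening from 0.0 (shut) to 1.0 (fully open); "finger_force": force on a finger pad.
Only numpy, scipy, OpenCV 4.12 (cv2) and the standard library are available. Lean on these libraries where they do the work, as an engineer would, in place of code of your own. Each camera call takes 0.05 s, during which the arm holds its last target. There are 200 camera calls.

TASK

Pack the four loose bone instruments by kind into the silicone cradles of the steel set tray: the two osteotomes side by side in the blue cradle, the black-handled rongeur in the dark grey one and the gold-ringed needle holder in the green one, these two with their jaws in the narrower notch. Lay each down between the prongs without dropping it, one instrument to a notch, centred lengthwise in the tray and resting on both bars, and leave the rake retractor and the blue pen where they lie.

Things in the scene. Friction and masses are not known exactly. Their poses are not given: they have to be found in the camera images.
- rongeur: Double-handled bone nipper, steel with one black handle, 40 x 181 x 15 mm, lying flat. Origin: middle of its underside; y from handles to jaws, z up. Handles (y < 0) up to 39 mm wide, jaws (y > 30 mm) 19 mm wide. Rigid. Grasp across both handles near y = -14 mm (its balance point), where it is 32 mm wide; mid-height 7 mm.
- needle_holder: Needle holder, steel with two gold finger rings, 60 x 160 x 7 mm, lying flat. Origin: middle of its underside; y from rings to jaws, z up. Rigid. Rings from y = -80 to -46 mm, 60 mm wide together; the two shanks close up from 26 mm wide at y = -40 to 10 mm at y = +50. 6 mm thick, balances at y = -7 mm. Grasp across both shanks near y = +8 mm, where it is 20 mm wide.
- osteotome_a: Steel osteotome (flat chisel), 15 x 191 x 10 mm, lying flat. Origin: middle of its underside; y from handle to blade, z up. The handle (y < 0) is 8 to 9 mm thick, the blade tapers flat; balances at y = -19 mm. Grasp across its 15 mm width near y = -15 mm.
- osteotome_b: Steel osteotome (flat chisel), 13 x 183 x 10 mm, lying flat. Origin: middle of its underside; y from handle to blade, z up. The handle (y < 0) is 8 to 9 mm thick, the blade tapers flat; balances at y = -19 mm. Grasp across its 13 mm width near y = -15 mm.
- rongeur_cradle: Dark grey silicone cradle fixed in a shallow steel tray (rim 22 mm above the bench). Origin: middle of its underside, 9 mm above the bench; y along the instruments, z up. Cross bars at y = -52 and +52 mm, 13 mm thick, seats 24 mm above the origin; tapered prongs rise 16 mm more. One notch at x = 0: 48 mm wide in the bar at y = -52 (handles), 28 mm at y = +52 (jaws; seat 2 mm higher).
- needle_holder_cradle: Green silicone cradle fixed in a shallow steel tray (rim 22 mm above the bench). Origin: middle of its underside, 9 mm above the bench; y along the instruments, z up. Cross bars at y = -26 and +52 mm, 13 mm thick, seats 24 mm above the origin; tapered prongs rise 16 mm more. One notch at x = 0: 32 mm wide in the bar at y = -26 (shanks; rings stay behind it), 19 mm at y = +52 (jaws).
- osteotome_cradle: Blue silicone cradle fixed in a shallow steel tray (rim 22 mm above the bench). Origin: middle of its underside, 9 mm above the bench; y along the instruments, z up. Cross bars at y = -52 and +52 mm, 13 mm thick, seats 24 mm above the origin; tapered prongs rise 16 mm more. Two notches at x = -20 and +20 mm, 22 mm wide; either osteotome fits either.
- rake_retractor: Four-pronged steel rake retractor with one ring, 30 x 185 x 16 mm, lying on the bench at the far left: not part of this job, leave it. Origin: middle of its underside, y from ring to prongs.
- pen: Blue skin-marking pen, 11 x 133 x 10 mm, lying on the bench at the right: not part of this job, leave it. Origin: middle of its underside, y along it.

How it is judged:
By the outcome, as a careful person would: the job done as asked, in the order asked, and still so for the second after the job is handed in, with the robot touching nothing.
It also fails if it takes over 96 s, if anything falls off the work surface, if the arm or the gripper's body presses on something with over 40 N, if the wrist force passes 120 N, or if a joint passes its speed limit or range.

## Working session

There is one attempt and no reset: what is moved stays moved. The work goes in short steps, Python scripts to look and compute and a tool call to move; the robot and the scene stay as the last step left them, time stands still between calls to the robot, and variables do not carry over. Pictures are saved under pics/ and viewed, at most 14 in all, crops included, and the job is handed in when it is done.

Besides the shell and the picture viewer there is one more tool, called after "Request:" as a command line: name --argument value ..., lists and objects as JSON in quotes. play_rows: Moves the arm, as the interface text tells. Its arguments: {"type":"object","properties":{"translation":{"type":"array","items":{"type":"array","items":{"type":"number"}}},"delta_rot":{"type":"array","items":{"type":"array","items":{"type":"number"}}},"grip":{"type":"array","items":{"type":"number"}},"squeeze":{"type":"number"}},"required":["translation","delta_rot","grip"]}

```bash
ls; mkdir -p pics
python3 - <<'E'
from plant import r
import cv2
s=r.get_state(); print({k:s[k] for k in('clock','tool_pos','eef_rot','opening')})
for c in('scene','side','wrist'):
    cv2.imwrite(f'pics/{c}0.png',r.snapshot(c))
    k=r.get_calibration(c); print(c,k['eye'],k['k1'],k['intrinsics'],k['rotation'])
    for t in('rongeur','needle_holder','osteotome_a','rongeur_cradle','needle_holder_cradle','osteotome_cradle','rake_retractor','pen'):
        print(t,[( [round(v,3) for v in d['point']],round(d['confidence'],2)) for d in r.look_for(c,t)])
E
```

```text
pics
{'clock': 0.0, 'tool_pos': array([0.21286076, 0.58708272, 0.30191778]), 'eef_rot': array([ 1.72969680e-01,  9.84926714e-01, -9.21664674e-04, -8.82829492e-05]), 'opening': 1.0001439140275032}
scene [-0.25424642  0.81480208  0.60203242] -0.06796359146776768 [[376.77408515   0.         323.71738349]
 [  0.         376.77408515 197.40189002]
 [  0.           0.           1.        ]] [-0.18639825  0.47658909  0.79446413 -0.32702488]
rongeur [([0.5, 0.387, 0.009], 0.57)]
needle_holder [([0.419, 0.353, -0.001], 0.5)]
osteotome_a [([0.604, 0.367, 0.007], 0.6), ([0.364, -0.209, 0.004], 0.52)]
rongeur_cradle [([0.418, 0.01, 0.029], 0.76)]
needle_holder_cradle [([0.445, 0.17, 0.025], 0.82), ([0.602, 0.364, 0.008], 0.35)]
osteotome_cradle [([0.473, 0.084, 0.031], 0.75)]
rake_retractor [([0.485, 0.536, 0.003], 0.78)]
pen []
side [ 0.31246468 -1.09915769  0.5955663 ] 0.017519840561826136 [[382.48078465   0.         321.76777802]
 [  0.         382.48078465 205.82070284]
 [  0.           0.           1.        ]] [ 0.53343204 -0.03247155 -0.0543057   0.84347303]
rongeur []
needle_holder []
osteotome_a [([0.372, -0.244, 0.009], 0.57), ([0.6, 0.326, 0.006], 0.39)]
rongeur_cradle [([0.461, -0.0, 0.023], 0.77)]
needle_holder_cradle [([0.467, 0.163, 0.027], 0.42)]
osteotome_cradle [([0.474, 0.081, 0.036], 0.54)]
rake_retractor [([0.497, 0.535, 0.009], 0.49)]
pen [([0.341, -0.439, 0.006], 0.61)]
wrist [0.14787181 0.61217966 0.38353803] -0.04665621603427463 [[339.00959144   0.         323.55256109]
 [  0.         339.00959144 203.04429105]
 [  0.           0.           1.        ]] [-0.11150563 -0.07831101  0.56847451  0.81133878]
rongeur []
needle_holder [([0.415, 0.372, 0.004], 0.6)]
osteotome_a []
rongeur_cradle []
needle_holder_cradle []
osteotome_cradle []
rake_retractor [([0.455, 0.537, 0.004], 0.49)]
pen [([0.413, 0.374, 0.004], 0.6)]
```

View pics/scene0.png

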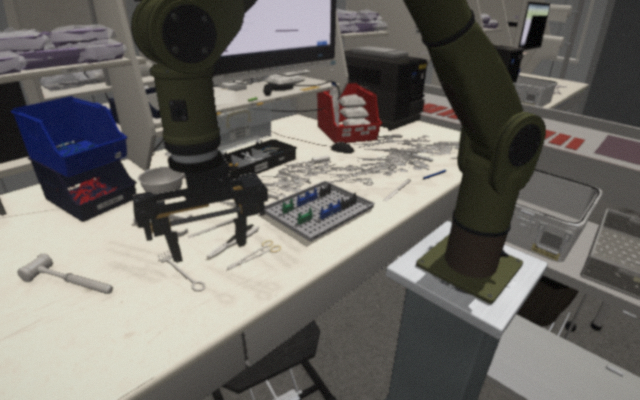

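View pics/side0.png

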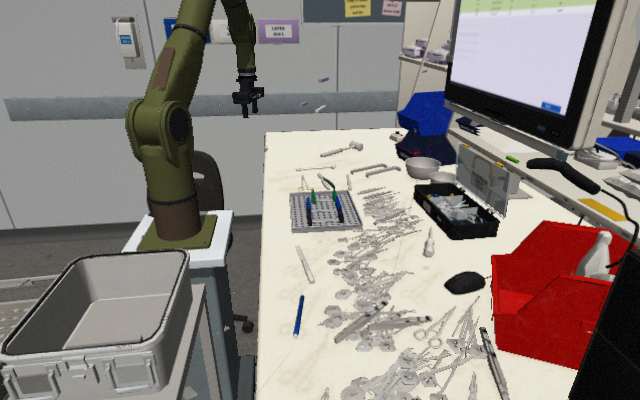

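```bash
cat > h.py <<'E'
import numpy as np, cv2
from plant import r
from scipy.spatial.transform import Rotation as R
def cam(n):
    k=r.get_calibration(n); return np.array(k['intrinsics']),k['k1'],np.array(k['eye']),R.from_quat(k['rotation']).as_matrix()
def ground(uv,C,z=0.):
    K,k1,e,M=C; uv=np.atleast_2d(uv).astype(float)
    p=cv2.undistortPoints(uv[:,None],K,np.array([k1,0,0,0.]))[:,0]
    d=np.c_[p[:,0],-p[:,1],-np.ones(len(p))]@M.T
    return e+d*((z-e[2])/d[:,2])[:,None]
def proj(P,C):
    K,k1,e,M=C; q=(np.atleast_2d(P)-e)@M; q=q*[1,-1,-1]
    return cv2.projectPoints(q,np.zeros(3),np.zeros(3),K,np.array([k1,0,0,0.]))[0][:,0]
def yaw(s=None):  # direction of tool y in world, deg
    s=s or r.get_state(); v=R.from_quat(s['eef_rot']).apply([0,1,0]); return np.degrees(np.arctan2(v[1],v[0]))
def go(xyz,yawdeg):
    """tool-frame shift (in present tool axes), then remaining rotvec to tool-down with tool y at yawdeg"""
    s=r.get_state(); M=R.from_quat(s['eef_rot']); t=M.inv().apply(np.array(xyz)-s['tool_pos'])
    a=np.radians(yawdeg); y=np.array([np.cos(a),np.sin(a),0]); z=np.array([0,0,-1.]); x=np.cross(y,z)
    D=R.from_matrix(np.c_[x,y,z]); d=(M.inv()*D).as_rotvec(degrees=True)
    print('shift mm',np.round(t*1000,1),'rot',np.round(d,2),'q7',round(s['q'][6],2),'pos',np.round(s['tool_pos'],4),'yaw',round(yaw(s),2))
E
python3 - <<'E'
from h import *
C=cam('wrist'); print(ground([[320,200],[0,0],[639,0],[0,399],[639,399]],C))
print(yaw()); go([0.36,0.38,0.30],yaw())
s=cam('scene')
print('nh ring->jaw',ground([[268,247],[230,268]],s),'ost b',ground([[410,181],[388,198]],s),'rong',ground([[255,228],[209,257]],s))
print('tray',ground([[262,213],[318,238],[373,205],[318,184]],s,.02))
E
```

```text
[[ 0.24407732  0.57291895  0.        ]
 [-0.08074533  0.32764115  0.        ]
 [ 0.15253061  0.96834588  0.        ]
 [ 0.37202617  0.0066436   0.        ]
 [ 0.70300441  0.92026183  0.        ]]
70.07392590122589
shift mm [-208.9 -145.1    2.7] rot [ 0.01  0.   -0.  ] q7 -0.22 pos [0.213  0.5876 0.3027] yaw 70.07
nh ring->jaw [[0.42314221 0.32052845 0.        ]
 [0.4194166  0.44373615 0.        ]] ost b [[ 0.38086052 -0.30834154  0.        ]
 [ 0.36027747 -0.14092289  0.        ]] rong [[5.23173020e-01 2.89150060e-01 1.11022302e-16]
 [4.95206373e-01 4.57792467e-01 0.00000000e+00]]
tray [[ 0.54925706  0.24193113  0.02      ]
 [ 0.33859727  0.21474157  0.02      ]
 [ 0.34574834 -0.03699605  0.02      ]
 [ 0.57060055 -0.01742923  0.02      ]]
```

View pics/wrist0.png

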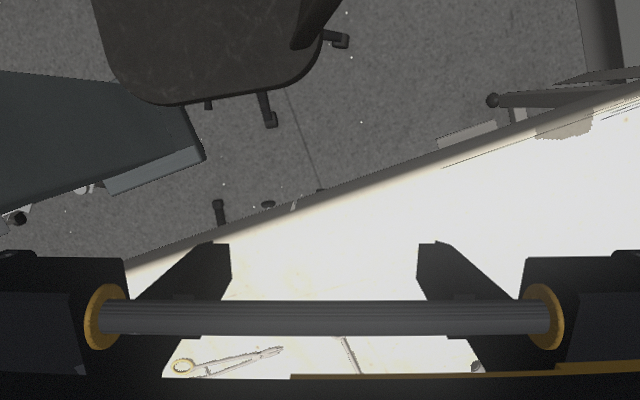

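Request:
play_rows --translation '[[-0.04, -0.0105, -0.005], [-0.04, -0.0105, -0.005], [-0.04, -0.0105, -0.005], [-0.04, -0.0105, -0.005], [-0.04, -0.0105, -0.005], [-0.04, -0.0105, -0.005], [-0.04, -0.0105, -0.005], [-0.04, -0.0105, -0.005], [-0.04, -0.0105, -0.005], [-0.02, -0.005, -0.005], [0, 0, 0], [0, 0, 0]]' --delta_rot '[[0, 0, 0], [0, 0, 0], [0, 0, 0], [0, 0, 0], [0, 0, 0], [0, 0, 0], [0, 0, 0], [0, 0, 0], [0, 0, 0], [0, 0, 0], [0, 0, 0], [0, 0, 0]]' --grip '[1, 1, 1, 1, 1, 1, 1, 1, 1, 1, 1, 1]' --squeeze 20

```text
clock: 2.85
tool_pos: [0.5344, 0.3664, 0.3526]
eef_rot: [0.172, 0.985, 0.0, -0.001]
contact_force: [-0.7, 0.4, 0.4]
opening: 0.996
finger_force: 0.0
```

```bash
cat >> h.py <<'E'
def axis(n,t,z,C):
    """silhouette -> centre, long-axis angle, ends in world at height z"""
    for d in r.silhouettes(n,t):
        v,u=np.nonzero(d['pixels']); P=ground(np.c_[u,v],C,z)[:,:2]
        (c,(w,h),a)=cv2.minAreaRect(P.astype(np.float32))
        b=cv2.boxPoints(((c),(w,h),a)); L=b[1]-b[0]; W=b[2]-b[1]
        if np.linalg.norm(W)>np.linalg.norm(L): L,W=W,L
        print(t,round(d['confidence'],2),'n',len(u),'c',np.round(c,4),'ang',round(np.degrees(np.arctan2(L[1],L[0])),1),'LxW',np.round([np.linalg.norm(L),np.linalg.norm(W)],3),'pix',u.min(),u.max(),v.min(),v.max())
E
python3 - <<'E'
from h import *
C=cam('wrist'); im=r.snapshot('wrist'); cv2.imwrite('pics/w1.png',im)
s=r.get_state(); print(s['tool_pos'],yaw(s),s['clock'])
for t,z in(('rongeur',.007),('needle_holder',.003),('osteotome_a',.005),('rake_retractor',.005)): axis('wrist',t,z,C)
E
```

```text
[0.53429345 0.36648947 0.35257822] 70.27035529893791 2.9
rongeur 0.59 n 2356 c [0.5067 0.3746] ang -78.5 LxW [0.181 0.038] pix 256 386 102 188
needle_holder 0.93 n 1368 c [0.4224 0.374 ] ang 87.6 LxW [0.156 0.057] pix 231 358 50 116
osteotome_a 0.69 n 1279 c [0.6059 0.3584] ang 83.5 LxW [0.182 0.016] pix 269 403 199 235
rake_retractor 0.57 n 901 c [0.4862 0.5361] ang 3.0 LxW [0.178 0.028] pix 411 470 6 153
```

View pics/w1.png

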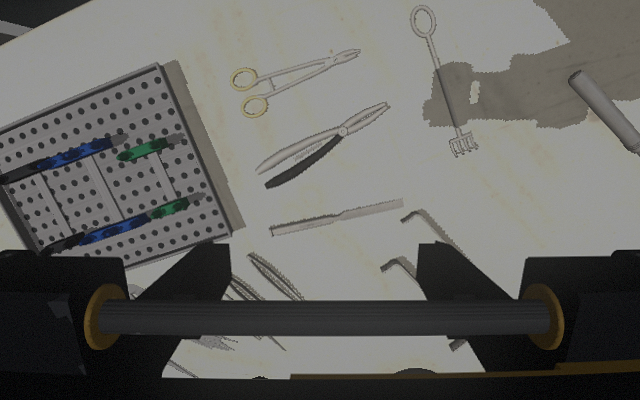

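Request:
play_rows --translation '[[-0.012, -0.045, 0], [-0.012, -0.045, 0], [-0.012, -0.045, 0], [-0.012, -0.045, 0], [-0.012, -0.045, 0], [-0.012, -0.045, 0], [-0.012, -0.045, 0], [-0.012, -0.045, 0], [-0.012, -0.045, 0], [0, 0, 0], [0, 0, 0]]' --delta_rot '[[0, 0, 0], [0, 0, 0], [0, 0, 0], [0, 0, 0], [0, 0, 0], [0, 0, 0], [0, 0, 0], [0, 0, 0], [0, 0, 0], [0, 0, 0], [0, 0, 0]]' --grip '[1, 1, 1, 1, 1, 1, 1, 1, 1, 1, 1]'

```text
clock: 4.47
tool_pos: [0.5, -0.0519, 0.3528]
eef_rot: [0.173, 0.985, 0.001, 0.0]
contact_force: [0.0, 1.0, 0.3]
opening: 1.001
finger_force: 0.0
```

Run:
```python
from h import *
C=cam('wrist'); im=r.snapshot('wrist'); cv2.imwrite('pics/w2.png',im)
s=r.get_state(); print(s['tool_pos'],yaw(s),s['clock'])
for t,z in(('osteotome_a',.005),('rongeur_cradle',.033),('needle_holder_cradle',.033),('osteotome_cradle',.033)): axis('wrist',t,z,C)
```

```text
[ 0.50005839 -0.05132699  0.35283954] 70.21324663100776 4.525
osteotome_a 0.96 n 630 c [0.5999 0.3069] ang 83.4 LxW [0.085 0.014] pix 577 639 133 155
osteotome_a 0.72 n 1810 c [ 0.3734 -0.215 ] ang -82.5 LxW [0.194 0.016] pix 101 232 71 154
rongeur_cradle 0.69 n 2290 c [0.4605 0.0072] ang -2.1 LxW [0.118 0.069] pix 316 392 60 171
needle_holder_cradle 0.87 n 1902 c [0.4774 0.1656] ang -1.3 LxW [0.091 0.065] pix 460 524 39 129
osteotome_cradle 0.7 n 2892 c [0.4656 0.0849] ang -1.2 LxW [0.118 0.088] pix 376 472 38 159
```

View pics/w2.png

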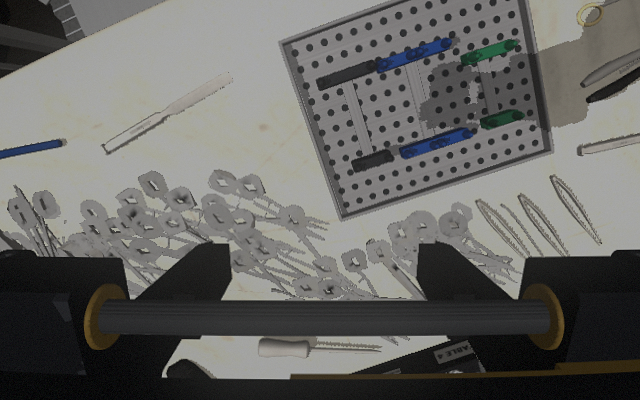

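Request:
play_rows --translation '[[0.003, 0.038, 0.02], [0.003, 0.038, 0.02], [0.004, 0.038, 0.02], [0, 0, 0], [0, 0, 0]]' --delta_rot '[[0, 0, 0], [0, 0, 0], [0, 0, 0], [0, 0, 0], [0, 0, 0]]' --grip '[1, 1, 1, 1, 1]'

```text
clock: 5.35
tool_pos: [0.5292, 0.0573, 0.2928]
eef_rot: [0.173, 0.985, -0.0, -0.0]
contact_force: [0.6, -0.7, -0.3]
opening: 0.996
finger_force: 0.0
```

Run:
```python
from h import *
C=cam('wrist'); im=r.snapshot('wrist'); np.savez('w3.npz',K=C[0],k1=C[1],e=C[2],M=C[3],im=im)
print('eye',C[2])
for t in('rongeur_cradle','needle_holder_cradle','osteotome_cradle'):
    for z in(.033,.049): axis('wrist',t,z,C)
cr=im[0:260,180:500]; cv2.imwrite('pics/w3.png',cv2.resize(cr,None,fx=2.3,fy=2.3,interpolation=cv2.INTER_CUBIC))
```

```text
eye [0.46409042 0.08190426 0.37355236]
rongeur_cradle 0.67 n 3115 c [0.4606 0.0081] ang -1.4 LxW [0.117 0.072] pix 198 295 62 191
rongeur_cradle 0.67 n 3115 c [0.4607 0.0116] ang -1.4 LxW [0.111 0.068] pix 198 295 62 191
needle_holder_cradle 0.69 n 2607 c [0.4776 0.167 ] ang -1.9 LxW [0.092 0.057] pix 372 444 35 141
needle_holder_cradle 0.24 n 3025 c [0.4609 0.0087] ang -0.9 LxW [0.116 0.071] pix 198 295 62 192
needle_holder_cradle 0.69 n 2607 c [0.477 0.163] ang -1.9 LxW [0.087 0.054] pix 372 444 35 141
needle_holder_cradle 0.24 n 3025 c [0.461  0.0121] ang -0.9 LxW [0.111 0.068] pix 198 295 62 192
osteotome_cradle 0.58 n 4058 c [0.4655 0.0853] ang -1.1 LxW [0.117 0.084] pix 268 384 35 177
osteotome_cradle 0.4 n 2952 c [0.4606 0.008 ] ang -1.4 LxW [0.116 0.07 ] pix 199 295 63 192
osteotome_cradle 0.58 n 4058 c [0.4654 0.0851] ang -1.1 LxW [0.111 0.08 ] pix 268 384 35 177
osteotome_cradle 0.4 n 2952 c [0.4608 0.0115] ang -1.4 LxW [0.111 0.067] pix 199 295 63 192
```

View pics/w3.png

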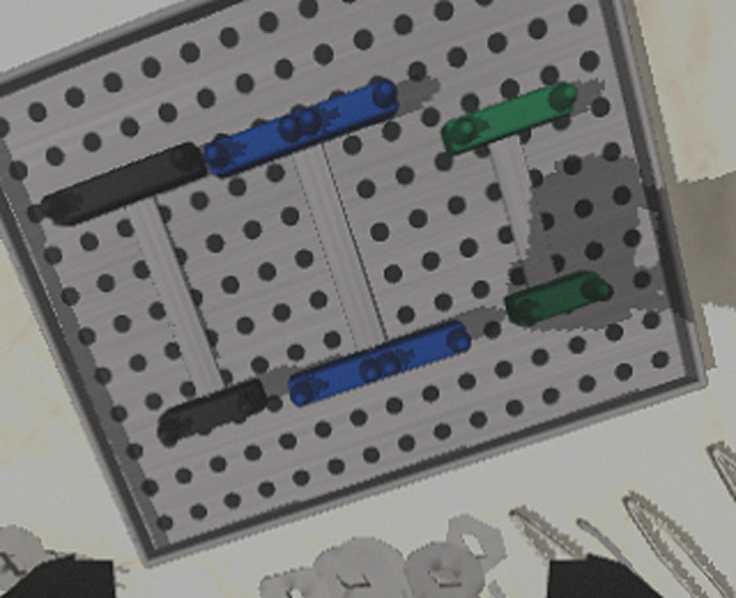

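Run:
```python
from h import *
d=np.load('w3.npz'); C=(d['K'],float(d['k1']),d['e'],d['M'])
g=lambda L,z=.047: ground(np.array(L)/2.3+[180,0],C,z)[:,:2]
for n,a,b in(('blue',[(217,153),(290,128),(308,122),(383,95)],[(302,391),(372,370),(388,363),(459,339)]),('green',[(459,131),(565,96)],[(525,310),(600,290)]),('grey',[(62,208),(190,156)],[(175,430),(257,392)])):
    A,B=g(a),g(b); ca,cb=A.mean(0),B.mean(0); v=cb-ca
    print(n,np.round(A,4).tolist(),np.round(B,4).tolist(),'near',np.round(ca,4),'far',np.round(cb,4),'len',np.round(np.linalg.norm(v),4),'ang',np.round(np.degrees(np.arctan2(v[1],v[0])),2), 'mid',np.round((ca+cb)/2,4))
im=d['im'][40:210,190:310].astype(float); im=np.clip((im/255)**.45*300-20,0,255).astype('uint8')
cv2.imwrite('pics/w3b.png',cv2.resize(im,None,fx=4,fy=4*.88,interpolation=cv2.INTER_CUBIC))
```

```text
blue [[0.4141, 0.0524], [0.4154, 0.0827], [0.4157, 0.0901], [0.4164, 0.1208]] [[0.5146, 0.0507], [0.5163, 0.0815], [0.5158, 0.0888], [0.5163, 0.1199]] near [0.4154 0.0865] far [0.5157 0.0852] len 0.1003 ang -0.73 mid [0.4656 0.0858]
green [[0.4388, 0.1445], [0.4404, 0.1875]] [[0.5142, 0.1492], [0.5168, 0.1808]] near [0.4396 0.166 ] far [0.5155 0.165 ] len 0.0759 ang -0.72 mid [0.4775 0.1655]
grey [[0.4117, -0.014], [0.4115, 0.042]] [[0.5118, -0.0066], [0.5085, 0.0326]] near [0.4116 0.014 ] far [0.5101 0.013 ] len 0.0986 ang -0.59 mid [0.4609 0.0135]
```

View pics/w3b.png

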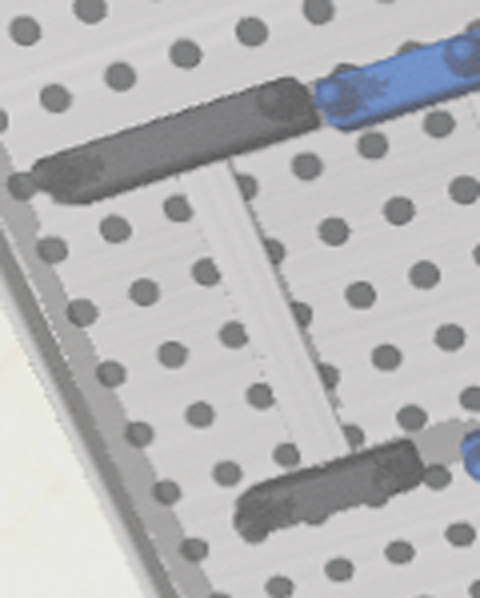

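Request:
play_rows --translation '[[-0.0125, -0.034, 0], [-0.0125, -0.034, 0], [0, 0, 0], [0, 0, 0]]' --delta_rot '[[0, 0, 0], [0, 0, 0], [0, 0, 0], [0, 0, 0]]' --grip '[1, 1, 1, 1]'

```text
clock: 6.2
tool_pos: [0.5296, -0.0143, 0.2929]
eef_rot: [0.173, 0.985, 0.0, 0.0]
contact_force: [-0.0, 0.8, 0.9]
opening: 1.002
finger_force: 0.0
```

Run:
```python
from h import *
C=cam('wrist'); im=r.snapshot('wrist'); print(C[2],yaw())
for t,z in(('rongeur_cradle',.035),('osteotome_cradle',.035),('needle_holder_cradle',.035),('osteotome_a',.005)): axis('wrist',t,z,C)
np.savez('w4.npz',K=C[0],k1=C[1],e=C[2],M=C[3],im=im)
d=np.load('w3.npz'); D=(d['K'],float(d['k1']),d['e'],d['M'])
print('grey spine',ground([(243.2,88.3),(270.5,167.8)],D,.013)[:,:2],'blue spine',ground(np.array([(310,148),(370,340)])/2.3+[180,0],D,.013)[:,:2])
a=cv2.imread('pics/w1.png')[190:245,260:410]; b=im[60:200,0:220]
S=lambda x:cv2.resize(x,None,fx=3.6,fy=3.6,interpolation=cv2.INTER_CUBIC)
a,b=S(a),S(b)[:400]; w=max(a.shape[1],b.shape[1]); p=lambda x:cv2.copyMakeBorder(x,0,0,0,w-x.shape[1],0)
cv2.imwrite('pics/ost.png',np.vstack([p(a),p(b)])[:600])
```

```text
[0.46452104 0.01021234 0.37363834] 70.15088718052148
rongeur_cradle 0.72 n 3304 c [0.4608 0.0074] ang -1.3 LxW [0.116 0.068] pix 267 359 34 168
osteotome_cradle 0.78 n 4245 c [0.4655 0.085 ] ang -1.0 LxW [0.117 0.086] pix 337 454 6 152
needle_holder_cradle 0.92 n 2694 c [0.4775 0.1651] ang -1.5 LxW [0.09  0.063] pix 439 516 8 116
osteotome_a 0.72 n 708 c [0.5991 0.2992] ang 83.4 LxW [0.072 0.014] pix 578 639 126 149
osteotome_a 0.57 n 2443 c [ 0.3735 -0.2149] ang -82.9 LxW [0.197 0.016] pix 27 173 50 149
grey spine [[0.41733991 0.01176067]
 [0.50261589 0.00703018]] blue spine [[0.42092768 0.08803393]
 [0.50828067 0.08513412]]
```

View pics/ost.png

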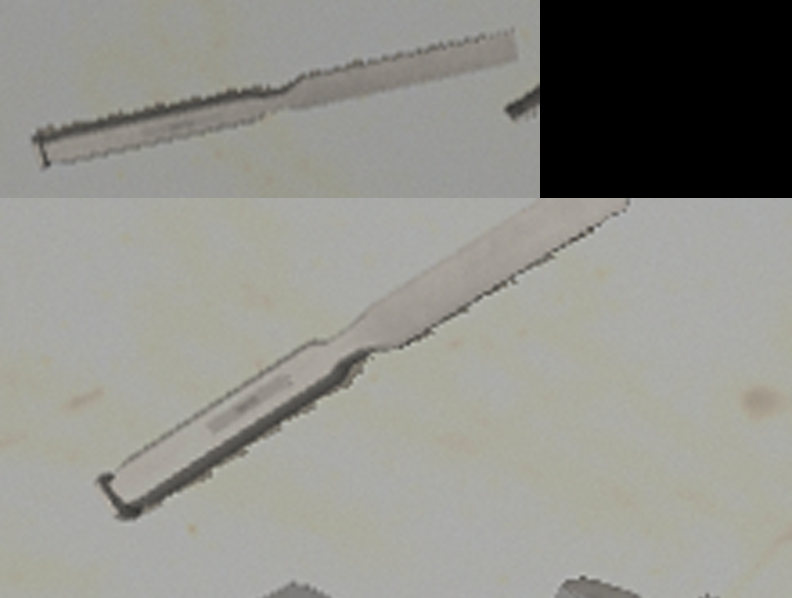

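Run:
```python
from h import *
go([.3754,-.2299,.14],7.1)
```

```text
shift mm [  71.8 -255.7  152.6] rot [ 3.000e-02 -2.000e-02  6.307e+01] q7 0.96 pos [ 0.5297 -0.0138  0.2927] yaw 70.17
```

Request:
play_rows --translation '[[0.0103, -0.0365, 0.0218], [0.0103, -0.0365, 0.0218], [0.0103, -0.0365, 0.0218], [0.0103, -0.0365, 0.0218], [0.0103, -0.0365, 0.0218], [0.0103, -0.0365, 0.0218], [0.01, -0.0367, 0.0218], [0, 0, 0], [0, 0, 0], [0, 0, 0], [0, 0, 0], [0, 0, 0], [0, 0, 0], [0, 0, 0], [0, 0, 0], [0, 0, 0]]' --delta_rot '[[0, 0, 0], [0, 0, 0], [0, 0, 0], [0, 0, 0], [0, 0, 0], [0, 0, 0], [0, 0, 0], [0, 0, 9], [0, 0, 9], [0, 0, 9], [0, 0, 9], [0, 0, 9], [0, 0, 9], [0, 0, 9], [0, 0, 0], [0, 0, 0]]' --grip '[1, 1, 1, 1, 1, 1, 1, 1, 1, 1, 1, 1, 0.2, 0.2, 0.2, 0.2]'

```text
clock: 8.45
tool_pos: [0.3753, -0.2306, 0.1401]
eef_rot: [0.661, 0.75, 0.0, 0.0]
contact_force: [0.1, 0.1, 0.1]
opening: 0.602
finger_force: 0.0
```

Run:
```python
from h import *
C=cam('wrist'); im=r.snapshot('wrist'); cv2.imwrite('pics/w5.png',im)
axis('wrist','osteotome_a',.005,C)
go([.3754,-.2299,.066],7.1)
```

```text
osteotome_a 0.97 n 5512 c [ 0.3714 -0.2071] ang -82.2 LxW [0.173 0.015] pix 308 333 38 300
shift mm [ 0.8  0.4 74.1] rot [ 0.01 -0.01  0.09] q7 0.65 pos [ 0.3751 -0.2307  0.1401] yaw 7.19
```

View pics/w5.png

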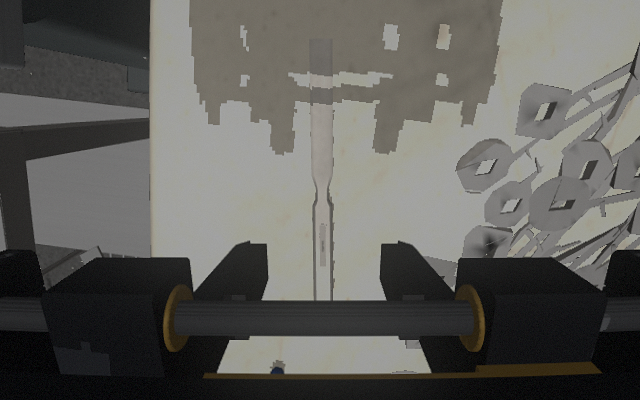

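Request:
play_rows --translation '[[0, 0, 0.025], [0, 0, 0.025], [0, 0, 0.02], [0, 0, 0.004], [0, 0, 0], [0, 0, 0], [0, 0, 0], [0, 0, 0], [0, 0, 0], [0, 0, 0]]' --delta_rot '[[0, 0, 0], [0, 0, 0], [0, 0, 0], [0, 0, 0], [0, 0, 0], [0, 0, 0], [0, 0, 0], [0, 0, 0], [0, 0, 0], [0, 0, 0]]' --grip '[0.2, 0.2, 0.2, 0.2, 0.2, -1, -1, -1, -1, -1]' --squeeze 25

```text
clock: 9.8
tool_pos: [0.387, -0.2382, 0.0765]
eef_rot: [0.662, 0.749, -0.002, -0.012]
contact_force: [0.2, 0.2, 0.3]
opening: 0.055
finger_force: 0.0
```

Run:
```python
from h import *
s=r.get_state(); print(np.round(s['q'],3),s['tool_pos'],s['opening'],np.round(s['qd'],3),yaw())
```

```text
[ 0.452  0.931  0.     2.192 -0.06   0.043  0.635] [ 0.38703368 -0.23816968  0.07651613] 0.054861931914613755 [-0.001  0.002 -0.001 -0.     0.001  0.001 -0.001] 7.086575807142485
```

Request:
play_rows --translation '[[0, 0, -0.03], [0, 0, -0.03], [-0.012, 0, 0], [-0.012, 0, 0], [0, 0, 0], [0, 0, 0]]' --delta_rot '[[0, 0, 0], [0, 0, 0], [0, 0, 0], [0, 0, 0], [0, 0, 0], [0, 0, 0]]' --grip '[0.2, 0.2, 0.2, 0.2, 0.2, 0.2]'

```text
clock: 10.55
tool_pos: [0.3908, -0.2626, 0.1353]
eef_rot: [0.662, 0.749, -0.002, -0.013]
contact_force: [0.4, 0.8, 0.2]
opening: 0.6
finger_force: 0.0
```

Run:
```python
from h import *
C=cam('wrist'); r.snapshot('wrist')
axis('wrist','osteotome_a',.005,C)
go([.3797,-.263,.066],7.1); print(np.round(r.get_state()['q'],3))
```

```text
osteotome_a 0.58 n 6013 c [ 0.3734 -0.2216] ang -82.3 LxW [0.18  0.014] pix 293 321 0 287
shift mm [-0.5 -9.8 69.8] rot [-1.15 -0.94  0.  ] q7 0.66 pos [ 0.3909 -0.2623  0.1356] yaw 7.11
[ 0.488  0.81   0.01   2.136 -0.042  0.222  0.66 ]
```

Request:
play_rows --translation '[[0, -0.01, 0], [0, 0, 0.03], [0, 0, 0.025], [0, 0, 0.015], [0, 0, 0], [0, 0, 0]]' --delta_rot '[[-1.15, -0.94, 0], [0, 0, 0], [0, 0, 0], [0, 0, 0], [0, 0, 0], [0, 0, 0]]' --grip '[0.2, 0.2, 0.2, 0.2, 0.2, 0.2]'

```text
clock: 11.4
tool_pos: [0.3857, -0.2669, 0.0702]
eef_rot: [0.662, 0.749, -0.0, -0.004]
contact_force: [0.9, -0.3, 0.5]
opening: 0.602
finger_force: 0.0
```

Run:
```python
from h import *
go([.3797,-.263,.066],7.1); print(np.round(r.get_state()['q'],3))
```

```text
shift mm [ 4.6 -5.5  4.3] rot [-0.34 -0.29 -0.01] q7 0.61 pos [ 0.3857 -0.2669  0.0702] yaw 7.09
[ 5.090e-01  9.450e-01 -2.000e-03  2.161e+00  2.100e-02  4.300e-02
  6.100e-01]
```

Request:
play_rows --translation '[[0, 0, 0], [0, -0.0055, 0.003], [0, 0, 0.001], [0, 0, 0]]' --delta_rot '[[-0.3, 3.7, 0], [0, 0, 0], [0, 0, 0], [0, 0, 0]]' --grip '[0.2, 0.2, 0.2, 0.2]'

```text
clock: 11.9
tool_pos: [0.3803, -0.2671, 0.066]
eef_rot: [0.662, 0.749, 0.023, -0.026]
contact_force: [0.4, 0.5, -0.4]
opening: 0.596
finger_force: 0.0
```

Run:
```python
from h import *
go([.3797,-.263,.066],7.1); print(np.round(r.get_state()['q'],3), R.from_quat(r.get_state()['eef_rot']).apply([[0,0,.064]])+r.get_state()['tool_pos'])
```

```text
shift mm [ 4.1 -0.1  0.3] rot [-0.06 -3.98  0.01] q7 0.63 pos [ 0.3803 -0.2671  0.066 ] yaw 7.11
[ 0.587  0.954 -0.07   2.14   0.038  0.093  0.631] [[ 0.37965554 -0.26268837  0.00215586]]
```

Request:
play_rows --translation '[[0, 0, 0], [0, 0, 0], [0, 0, 0], [0, 0, 0], [0, 0, 0]]' --delta_rot '[[0, 0, 0], [0, 0, 0], [0, 0, 0], [0, 0, 0], [0, 0, 0]]' --grip '[-1, -1, -1, -1, -1]' --squeeze 30

```text
clock: 12.52
tool_pos: [0.3803, -0.2676, 0.066]
eef_rot: [0.662, 0.749, 0.023, -0.026]
contact_force: [-0.2, -1.0, -0.4]
opening: 0.163
finger_force: 30.0
```

Request:
play_rows --translation '[[-0.001, 0, -0.015], [-0.002, 0, -0.025], [-0.002, 0, -0.03], [-0.002, 0, -0.03], [0, 0, 0]]' --delta_rot '[[0, 0, 0], [0, 0, 0], [0, 0, 0], [0, 0, 0], [0, 0, 0]]' --grip '[-1, -1, -1, -1, -1]'

```text
clock: 13.15
tool_pos: [0.3829, -0.2825, 0.1677]
eef_rot: [0.662, 0.749, 0.023, -0.024]
contact_force: [0.0, -0.1, -1.1]
opening: 0.158
finger_force: 30.0
```

Run:
```python
from h import *
s=r.get_state(); C=cam('wrist'); im=r.snapshot('wrist'); cv2.imwrite('pics/w6.png',im)
tip=R.from_quat(s['eef_rot']).apply([0,0,.062])+s['tool_pos']; print(tip, s['opening'],s['finger_force'])
axis('wrist','osteotome_a',tip[2]+.005,C)
```

```text
[ 0.38260149 -0.27845759  0.10579039] 0.15843622032269236 29.971418604254723
osteotome_a 0.97 n 9953 c [ 0.3787 -0.246 ] ang -82.6 LxW [0.157 0.015] pix 303 340 0 359
```

View pics/w6.png

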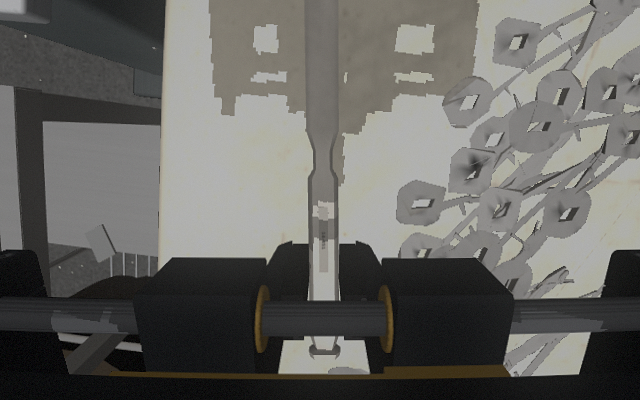

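```bash
cat >> h.py <<'E'
def D(yawdeg,tilt=0.):
    a=np.radians(yawdeg); y=np.array([np.cos(a),np.sin(a),0]); z=np.array([0,0,-1.])
    return R.from_matrix(np.c_[np.cross(y,z),y,z])*R.from_euler('y',tilt,degrees=True)
def go2(xyz,yawdeg,tilt=0.,tip=None,n=None):
    """rotation first, then shift in final tool axes. If tip given, xyz is the point 'tip' m ahead of TCP"""
    s=r.get_state(); M=R.from_quat(s['eef_rot']); T=D(yawdeg,tilt); p=np.array(xyz,float)
    if tip: p=p-T.apply([0,0,tip])
    d=(M.inv()*T).as_rotvec(degrees=True)
    print('ROT',np.round(d,2),'then SHIFT mm',np.round(T.inv().apply(p-s['tool_pos'])*1000,1),'(unrotated axes',np.round(M.inv().apply(p-s['tool_pos'])*1000,1),') pos',np.round(s['tool_pos'],4),'q6,7',np.round(s['q'][5:],2),'tgt',np.round(p,4))
E
python3 - <<'E'
from h import *
s=r.get_state(); print(ground([[325,352]],cam('wrist'),.114))
go2([.500,.0648,.08],88.7,4,.064)
E
```

```text
[[ 0.38696617 -0.3147058   0.114     ]]
ROT [ 5.660e+00  2.000e-02 -8.145e+01] then SHIFT mm [-115.8  348.8   13.7] (unrotated axes [326.2 164.   44.4] ) pos [ 0.382  -0.2814  0.1656] q6,7 [0.34 0.65] tgt [0.5045 0.0647 0.1438]
```

Request:
play_rows --translation '[[0.02, 0.01, 0.002], [0.036, 0.0182, 0.005], [0.036, 0.0182, 0.005], [0.036, 0.0182, 0.005], [0.036, 0.0182, 0.005], [0.036, 0.0182, 0.005], [0.036, 0.0182, 0.005], [0.036, 0.0182, 0.005], [0.036, 0.0182, 0.005], [0.0182, 0.0084, 0.0024], [0, 0, 0], [0, 0, 0], [0, 0, 0], [0, 0, 0], [0, 0, 0], [0, 0, 0], [0, 0, 0], [0, 0, 0], [0, 0, 0], [0, 0, 0]]' --delta_rot '[[0, 0, 0], [0, 0, 0], [0, 0, 0], [0, 0, 0], [0, 0, 0], [0, 0, 0], [0, 0, 0], [0, 0, 0], [0, 0, 0], [0, 0, 0], [0.629, 0, -9.05], [0.629, 0, -9.05], [0.629, 0, -9.05], [0.629, 0, -9.05], [0.629, 0, -9.05], [0.629, 0, -9.05], [0.629, 0, -9.05], [0.629, 0, -9.05], [0.629, 0, -9.05], [0, 0, 0]]' --grip '[-1, -1, -1, -1, -1, -1, -1, -1, -1, -1, -1, -1, -1, -1, -1, -1, -1, -1, -1, -1]'

```text
clock: 15.75
tool_pos: [0.5037, 0.0649, 0.1425]
eef_rot: [0.012, 0.999, 0.001, -0.036]
contact_force: [0.2, -1.2, -0.7]
opening: 0.163
finger_force: 30.0
```

Run:
```python
from h import *
go2([.500,.0648,.08],88.7,4,.064)
C=cam('wrist'); im=r.snapshot('wrist'); cv2.imwrite('pics/w7.png',im); print(C[2])
axis('wrist','osteotome_a',.083,C); axis('wrist','osteotome_cradle',.035,C)
```

```text
ROT [ 0.03 -0.15 -0.05] then SHIFT mm [-0.7 -0.2 -1.4] (unrotated axes [-0.7 -0.2 -1.4] ) pos [0.5037 0.0649 0.1425] q6,7 [0.45 0.95] tgt [0.5045 0.0647 0.1438]
[0.44055058 0.06729934 0.22812292]
osteotome_a 0.95 n 9927 c [0.4679 0.0668] ang -1.1 LxW [0.16  0.015] pix 304 340 0 359
osteotome_cradle 0.69 n 7021 c [0.4619 0.0856] ang -1.6 LxW [0.108 0.083] pix 282 434 72 261
```

View pics/w7.png

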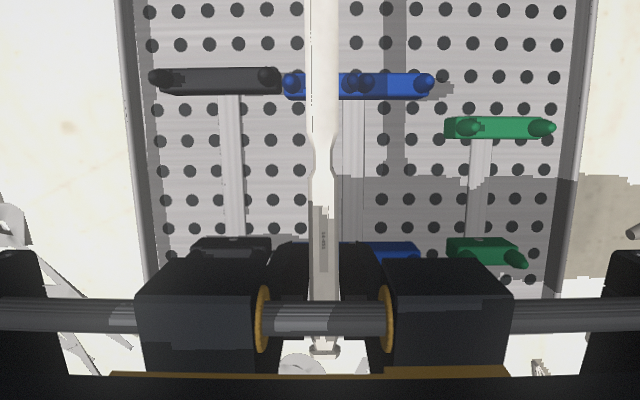

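Request:
play_rows --translation '[[0, -0.001, 0], [-0.0011, 0, 0.016], [-0.001, 0, 0.014], [-0.0006, 0, 0.008], [-0.0002, 0, 0.003], [-0.0001, 0, 0.0015], [0, 0, 0]]' --delta_rot '[[0, 0, 0], [0, 0, 0], [0, 0, 0], [0, 0, 0], [0, 0, 0], [0, 0, 0], [0, 0, 0]]' --grip '[-1, -1, -1, -1, -1, -1, -1]'

```text
clock: 16.77
tool_pos: [0.5046, 0.0638, 0.1011]
eef_rot: [0.011, 0.999, 0.0, -0.035]
contact_force: [0.3, 0.1, -0.5]
opening: 0.161
finger_force: 30.0
```

Request:
play_rows --translation '[[0, 0, 0.001], [0, 0, 0.001], [0, 0, 0]]' --delta_rot '[[0, 0, 0], [0, 0, 0], [0, 0, 0]]' --grip '[-1, -1, -1]'

```text
clock: 17.15
tool_pos: [0.5044, 0.0638, 0.099]
eef_rot: [0.011, 0.999, 0.001, -0.035]
contact_force: [0.2, -0.6, -1.2]
opening: 0.162
finger_force: 30.0
```

Request:
play_rows --translation '[[0, 0, 0.001], [0, 0, 0.001], [0, 0, 0]]' --delta_rot '[[0, 0, 0], [0, 0, 0], [0, 0, 0]]' --grip '[-1, -1, -1]'

```text
clock: 17.52
tool_pos: [0.5044, 0.0638, 0.0988]
eef_rot: [0.011, 0.999, 0.0, -0.034]
contact_force: [-3.1, -0.6, 16.8]
opening: 0.163
finger_force: 30.0
```

Request:
play_rows --translation '[[0, 0, -0.0015], [0, 0, 0], [0, 0, 0], [0, 0, 0], [0.0014, 0, -0.02], [0.003, 0, -0.04], [0.003, 0, -0.04], [0, 0, 0], [0, 0, 0]]' --delta_rot '[[0, 0, 0], [0, 0, 0], [0, 0, 0], [0, 0, 0], [0, 0, 0], [0, 0, 0], [0, 0, 0], [0, -4, 0], [0, 0, 0]]' --grip '[-1, -0.3, -0.3, -0.3, -0.3, -0.3, -0.3, -0.3, -0.3]'

```text
clock: 18.65
tool_pos: [0.503, 0.0637, 0.1991]
eef_rot: [0.011, 1.0, -0.0, -0.001]
contact_force: [-0.4, -1.8, 0.4]
opening: 0.352
finger_force: 0.0
```

Run:
```python
from h import *
C=cam('wrist'); im=r.snapshot('wrist'); cv2.imwrite('pics/w8.png',im); print(C[2],r.get_state()['tool_pos'],r.get_state()['opening'])
axis('wrist','osteotome_a',.038,C); axis('wrist','osteotome_cradle',.035,C)
```

```text
[0.43385991 0.06613402 0.27991383] [0.50334529 0.06363618 0.19862635] 0.3514968596570713
osteotome_a 0.96 n 5108 c [0.4573 0.0651] ang -0.6 LxW [0.184 0.015] pix 312 334 0 262
osteotome_a 0.7 n 732 c [0.5783 0.2667] ang 82.8 LxW [0.054 0.013] pix 542 602 280 295
osteotome_cradle 0.68 n 1917 c [0.5106 0.2863] ang -76.9 LxW [0.051 0.037] pix 576 639 181 229
osteotome_cradle 0.62 n 6279 c [0.4661 0.0857] ang -1.1 LxW [0.118 0.084] pix 292 414 68 231
```

View pics/w8.png

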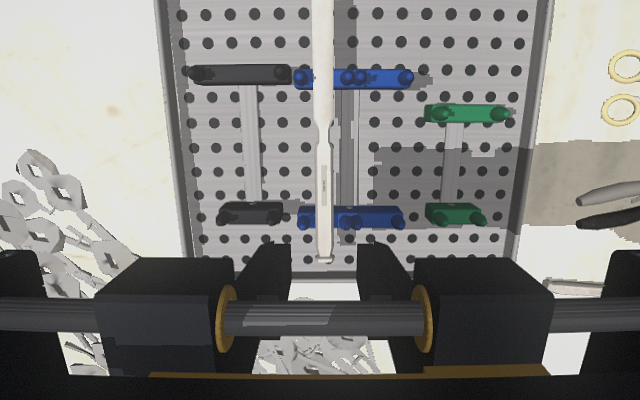

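Run:
```python
from h import *
go2([.476,.0643,.0995],88.9,0)
```

```text
ROT [-0.01 -0.1  -0.19] then SHIFT mm [27.9  0.  98.7] (unrotated axes [27.7 -0.  98.8] ) pos [0.5039 0.0637 0.1982] q6,7 [0.47 0.94] tgt [0.476  0.0643 0.0995]
```

Request:
play_rows --translation '[[0.0278, 0, 0.02], [0, 0, 0.04], [0, 0, 0.03], [0, 0, 0.0085], [0, 0, 0], [0, 0, 0], [0, 0, 0], [0, 0, 0], [0, 0, -0.003], [0, 0, -0.005], [-0.006, 0, 0], [-0.006, 0, 0], [0, 0, 0.004], [0, 0, 0.002], [0, 0, 0]]' --delta_rot '[[0, 0, 0], [0, 0, 0], [0, 0, 0], [0, 0, 0], [0, 0, 0], [0, 0, 0], [0, 0, 0], [0, 0, 0], [0, 0, 0], [0, 0, 0], [0, 0, 0], [0, 0, 0], [0, 0, 0], [0, 0, 0], [0, 0, 0]]' --grip '[-0.3, -0.3, -0.3, -0.3, -0.3, -1, -1, -1, -1, -1, -1, -1, -1, -1, -1]' --squeeze 15

```text
clock: 20.68
tool_pos: [0.4877, 0.0641, 0.1019]
eef_rot: [0.011, 1.0, -0.0, -0.001]
contact_force: [-0.4, -1.1, -0.7]
opening: 0.157
finger_force: 15.0
```

Request:
play_rows --translation '[[0, 0, 0.001], [0, 0, 0.001], [0, 0, 0]]' --delta_rot '[[0, 0, 0], [0, 0, 0], [0, 0, 0]]' --grip '[-1, -1, -1]'

```text
clock: 21.05
tool_pos: [0.4879, 0.0642, 0.101]
eef_rot: [0.011, 1.0, -0.0, 0.0]
contact_force: [-1.4, -0.1, 8.0]
opening: 0.157
finger_force: 15.0
```

Request:
play_rows --translation '[[0, 0, -0.0005], [0, 0, 0], [0, 0, 0], [0, 0, -0.03], [0, 0, -0.05], [-0.0158, 0.0398, 0], [-0.0158, 0.0398, 0], [-0.0158, 0.0398, 0], [-0.0158, 0.0398, 0], [-0.0158, 0.0398, 0], [-0.0158, 0.0398, 0], [-0.0157, 0.0397, 0], [0, 0, 0], [0, 0, 0]]' --delta_rot '[[0, 0, 0], [0, 0, 0], [0, 0, 0], [0, 0, 0], [0, 0, 0], [0, 0, 0], [0, 0, 0], [0, 0, 0], [0, 0, 0], [0, 0, 0], [0, 0, 0], [0, 0, 0], [0, 0, 9.5], [0, 0, 9.5]]' --grip '[-1, -0.4, -0.4, -0.4, -0.4, -0.4, -0.4, -0.4, -0.4, 0.2, 0.2, 0.2, 0.2, 0.2]'

```text
clock: 22.8
tool_pos: [0.6045, 0.3405, 0.18]
eef_rot: [0.178, 0.984, -0.0, -0.001]
contact_force: [-0.3, 0.1, 0.3]
opening: 0.602
finger_force: 0.0
```

Request:
play_rows --translation '[[0, 0, 0], [0, 0, 0], [0, 0, 0], [0, 0, 0], [0, 0, 0], [0, 0, 0], [0, 0, 0], [0, 0, 0], [0, 0, 0]]' --delta_rot '[[0, 0, 9.5], [0, 0, 9.5], [0, 0, 9.5], [0, 0, 9.5], [0, 0, 9.5], [0, 0, 9.5], [0, 0, 9.5], [0, 0, 9.5], [0, 0, 0]]' --grip '[0.2, 0.2, 0.2, 0.2, 0.2, 0.2, 0.2, 0.2, 0.2]'

```text
clock: 23.92
tool_pos: [0.6045, 0.3401, 0.1803]
eef_rot: [0.744, 0.668, -0.001, 0.0]
contact_force: [0.5, 0.1, -0.1]
opening: 0.602
finger_force: 0.0
```

Run:
```python
from h import *
C=cam('wrist'); im=r.snapshot('wrist'); cv2.imwrite('pics/w9.png',im); print(C[2])
for t,z in (('osteotome_b',.005),('rongeur',.007),('needle_holder',.003)): axis('wrist',t,z,C)
go2([.6039,.3405,.066],-6.5,0)
C=cam('scene'); r.snapshot('scene'); axis('scene','osteotome_a',.038,C)
```

```text
[0.61215183 0.41013286 0.26099076]
osteotome_b 0.97 n 3364 c [0.6063 0.358 ] ang 83.0 LxW [0.183 0.012] pix 315 333 51 285
rongeur 0.82 n 6024 c [0.5083 0.3801] ang -81.0 LxW [0.171 0.04 ] pix 140 244 50 268
needle_holder 0.61 n 2540 c [0.4196 0.3808] ang -88.8 LxW [0.146 0.06 ] pix 59 145 79 263
ROT [-0.03 -0.01  0.32] then SHIFT mm [  0.4  -1.  114.6] (unrotated axes [  0.4  -0.9 114.6] ) pos [0.6048 0.34   0.1806] q6,7 [ 0.79 -0.52] tgt [0.6039 0.3405 0.066 ]
osteotome_a 0.67 n 62 c [0.5522 0.3411] ang 81.6 LxW [0.069 0.017] pix 222 244 215 224
osteotome_a 0.63 n 274 c [0.4458 0.0228] ang 2.9 LxW [0.148 0.094] pix 319 356 184 208
osteotome_a 0.51 n 170 c [0.4638 0.0704] ang -1.5 LxW [0.19  0.026] pix 303 344 188 210
```

View pics/w9.png

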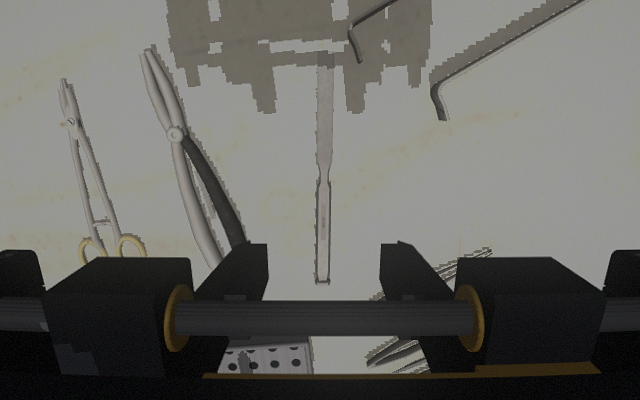

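Request:
play_rows --translation '[[0, -0.001, 0.03], [0, 0, 0.035], [0, 0, 0.03], [0, 0, 0.015], [0, 0, 0.0045], [0, 0, 0], [0, 0, 0], [0, 0, 0], [0, 0, 0], [0, 0, 0], [0, 0, 0]]' --delta_rot '[[0, 0, 0.3], [0, 0, 0], [0, 0, 0], [0, 0, 0], [0, 0, 0], [0, 0, 0], [0, 0, 0], [0, 0, 0], [0, 0, 0], [0, 0, 0], [0, 0, 0]]' --grip '[0.2, 0.2, 0.2, 0.2, 0.2, 0.2, -1, -1, -1, -1, -1]' --squeeze 20

```text
clock: 25.6
tool_pos: [0.6039, 0.3402, 0.0664]
eef_rot: [0.747, 0.665, 0.0, -0.0]
contact_force: [-0.3, -0.3, 0.3]
opening: 0.138
finger_force: 20.0
```

Request:
play_rows --translation '[[0, 0, -0.02], [0, 0, -0.05], [0, 0, -0.04], [0, 0, 0]]' --delta_rot '[[0, 0, 0], [0, 0, 0], [0, 0, 0], [0, 0, 0]]' --grip '[-1, -1, -1, -1]'

```text
clock: 26.1
tool_pos: [0.6063, 0.3411, 0.1815]
eef_rot: [0.747, 0.665, 0.004, 0.001]
contact_force: [0.8, -0.7, -0.6]
opening: 0.136
finger_force: 20.0
```

Run:
```python
from h import *
C=cam('wrist'); r.snapshot('wrist'); axis('wrist','osteotome_b',.115,C); print(r.get_state()['opening'])
go2([.4839,.1048,.150],88.8,0)
```

```text
osteotome_b 0.93 n 9116 c [0.6093 0.3639] ang 83.3 LxW [0.176 0.013] pix 308 340 4 374
0.13671304911556798
ROT [ 2.000e-02 -2.000e-02 -9.538e+01] then SHIFT mm [ 114.8 -237.8   26.9] (unrotated axes [-247.6  -92.    26.8] ) pos [0.6036 0.3402 0.1769] q6,7 [ 0.78 -0.53] tgt [0.4839 0.1048 0.15  ]
```

Request:
play_rows --translation '[[0, 0, 0], [0, 0, 0], [0, 0, 0], [0, 0, 0], [0, 0, 0], [0, 0, 0], [0, 0, 0], [0, 0, 0], [0, 0, 0], [0, 0, 0], [0.0164, -0.034, 0], [0.0164, -0.034, 0], [0.0164, -0.034, 0], [0.0164, -0.034, 0.005], [0.0164, -0.034, 0.007], [0.0164, -0.034, 0.007], [0.0164, -0.0338, 0.0079], [0, 0, 0], [0, 0, 0]]' --delta_rot '[[0, 0, -9.54], [0, 0, -9.54], [0, 0, -9.54], [0, 0, -9.54], [0, 0, -9.54], [0, 0, -9.54], [0, 0, -9.54], [0, 0, -9.54], [0, 0, -9.54], [0, 0, -9.54], [0, 0, 0], [0, 0, 0], [0, 0, 0], [0, 0, 0], [0, 0, 0], [0, 0, 0], [0, 0, 0], [0, 0, 0], [0, 0, 0]]' --grip '[-1, -1, -1, -1, -1, -1, -1, -1, -1, -1, -1, -1, -1, -1, -1, -1, -1, -1, -1]'

```text
clock: 28.58
tool_pos: [0.4842, 0.1055, 0.1488]
eef_rot: [0.01, 1.0, 0.001, -0.0]
contact_force: [-0.5, 0.1, -1.0]
opening: 0.137
finger_force: 20.0
```

```bash
cat >> h.py <<'E'
def prongs(C,z=.047):
    pass
E
python3 - <<'E'
from h import *
C=cam('wrist'); r.snapshot('wrist'); print(C[2])
axis('wrist','osteotome_b',.088,C); axis('wrist','osteotome_b',.038,C); axis('wrist','osteotome_cradle',.035,C); axis('wrist','needle_holder_cradle',.035,C)
go2([.4839,.1048,.0994],88.8,0)
E
```

```text
[0.41498361 0.10773294 0.22962938]
osteotome_b 0.98 n 9010 c [0.4605 0.107 ] ang -1.4 LxW [0.169 0.012] pix 308 340 3 373
osteotome_b 0.98 n 9010 c [0.4765 0.1067] ang -1.4 LxW [0.228 0.017] pix 308 340 3 373
osteotome_cradle 0.79 n 4838 c [0.4558 0.0865] ang 0.4 LxW [0.098 0.083] pix 210 359 94 259
needle_holder_cradle 0.78 n 4724 c [0.4679 0.1672] ang -1.5 LxW [0.076 0.058] pix 379 478 134 257
ROT [0.05 0.02 0.08] then SHIFT mm [ 0.6 -1.  49.9] (unrotated axes [ 0.6 -1.  49.9] ) pos [0.4845 0.1058 0.1493] q6,7 [0.32 0.8 ] tgt [0.4839 0.1048 0.0994]
```

Request:
play_rows --translation '[[0.0005, -0.001, 0], [0, 0, 0.02], [0, 0, 0.016], [0, 0, 0.008], [0, 0, 0.003], [0, 0, 0.001], [0, 0, 0.001], [0, 0, 0]]' --delta_rot '[[0, 0, 0], [0, 0, 0], [0, 0, 0], [0, 0, 0], [0, 0, 0], [0, 0, 0], [0, 0, 0], [0, 0, 0]]' --grip '[-1, -1, -1, -1, -1, -1, -1, -1]'

```text
clock: 29.82
tool_pos: [0.4837, 0.1038, 0.1006]
eef_rot: [0.01, 1.0, 0.0, 0.0]
contact_force: [-0.4, -0.8, -0.3]
opening: 0.139
finger_force: 20.0
```

Request:
play_rows --translation '[[0, 0.0005, 0.001], [0, 0, 0.001], [0, 0, 0]]' --delta_rot '[[0, 0, 0], [0, 0, 0], [0, 0, 0]]' --grip '[-1, -1, -1]'

```text
clock: 30.2
tool_pos: [0.4837, 0.1044, 0.0992]
eef_rot: [0.01, 1.0, 0.0, 0.0]
contact_force: [-1.1, -0.2, 8.6]
opening: 0.136
finger_force: 20.0
```

Request:
play_rows --translation '[[0, 0, -0.0005], [0, 0, 0], [0, 0, 0], [0, 0, -0.03], [0, 0, -0.07], [0, 0, 0]]' --delta_rot '[[0, 0, 0], [0, 0, 0], [0, 0, 0], [0, 0, 0], [0, 0, 0], [0, 0, 0]]' --grip '[-1, -0.55, -0.55, -0.55, -0.55, -0.55]'

```text
clock: 30.95
tool_pos: [0.4855, 0.1048, 0.1947]
eef_rot: [0.011, 1.0, 0.001, 0.003]
contact_force: [-0.2, -0.3, -0.6]
opening: 0.224
finger_force: 0.0
```

Run:
```python
from h import *
C=cam('wrist'); r.snapshot('wrist'); print(C[2])
axis('wrist','osteotome_b',.038,C); axis('wrist','osteotome_cradle',.035,C); axis('wrist','needle_holder_cradle',.035,C)
go2([.5096,.361,.20],10.5,0)
```

```text
[0.41571712 0.10700858 0.27499367]
osteotome_b 0.63 n 4180 c [0.4662 0.1059] ang -1.3 LxW [0.183 0.013] pix 313 332 40 293
osteotome_cradle 0.58 n 5048 c [0.4658 0.0853] ang -1.3 LxW [0.117 0.083] pix 232 353 94 253
needle_holder_cradle 0.87 n 4010 c [0.4767 0.1664] ang -1.5 LxW [0.093 0.057] pix 369 449 126 249
ROT [-0.13 -0.08 78.31] then SHIFT mm [247.9  73.   -9.7] (unrotated axes [-21.2 257.5 -10. ] ) pos [0.483  0.104  0.1903] q6,7 [0.43 0.82] tgt [0.5096 0.361  0.2   ]
```

Request:
play_rows --translation '[[-0.0035, 0.0429, -0.01], [-0.0035, 0.0429, 0], [-0.0035, 0.0429, 0], [-0.0035, 0.0429, 0], [-0.0035, 0.0429, 0], [-0.0037, 0.043, 0], [0, 0, 0], [0, 0, 0], [0, 0, 0], [0, 0, 0], [0, 0, 0], [0, 0, 0], [0, 0, 0], [0, 0, 0], [0, 0, 0]]' --delta_rot '[[0, 0, 0], [0, 0, 0], [0, 0, 0], [0, 0, 0], [0, 0, 0], [0, 0, 0], [0, 0, 9.79], [0, 0, 9.79], [0, 0, 9.79], [0, 0, 9.79], [0, 0, 9.79], [0, 0, 9.79], [0, 0, 9.79], [0, 0, 9.79], [0, 0, 0]]' --grip '[0.2, 0.2, 0.2, 0.2, 0.2, 0.2, 0.2, 0.2, 0.2, 0.2, 0.2, 0.2, 0.2, 0.2, 0.2]'

```text
clock: 33.02
tool_pos: [0.5094, 0.3611, 0.1995]
eef_rot: [0.639, 0.77, -0.002, 0.0]
contact_force: [0.9, -0.6, 0.9]
opening: 0.6
finger_force: 0.0
```

```bash
cat >> h.py <<'E'
def prof(n,t,z,C,c,ang,ys=range(-100,101,10)):
    """cross profile: at local y stations, min/max of local x (right of direction) in mm"""
    d=r.silhouettes(n,t)[0]; v,u=np.nonzero(d['pixels']); P=ground(np.c_[u,v],C,z)[:,:2]-c
    a=np.radians(ang); Y=P@[np.cos(a),np.sin(a)]*1000; X=P@[np.sin(a),-np.cos(a)]*1000
    print('conf',round(d['confidence'],2),'Y',np.round([Y.min(),Y.max()],1))
    print([(y,round(X[m].min(),1),round(X[m].max(),1)) for y in ys if (m:=abs(Y-y)<2).any()])
E
python3 - <<'E'
from h import *
C=cam('wrist'); im=r.snapshot('wrist'); cv2.imwrite('pics/w10.png',im)
axis('wrist','rongeur',.007,C)
prof('wrist','rongeur',.007,C,[.507,.375],100.5)
C=cam('scene'); r.snapshot('scene'); axis('scene','rongeur',.007,C)
go2([.5096,.361,.066],10.5,0)
E
```

```text
rongeur 0.68 n 5256 c [0.5084 0.374 ] ang -80.4 LxW [0.18  0.039] pix 302 347 63 279
conf 0.68 Y [-91.7  89. ]
[(-90, np.float64(-13.3), np.float64(14.4)), (-80, np.float64(-15.9), np.float64(17.8)), (-70, np.float64(-18.4), np.float64(18.5)), (-60, np.float64(-18.2), np.float64(19.2)), (-50, np.float64(-19.0), np.float64(19.8)), (-40, np.float64(-18.0), np.float64(18.8)), (-30, np.float64(-17.0), np.float64(16.9)), (-20, np.float64(-16.0), np.float64(15.9)), (-10, np.float64(-15.0), np.float64(14.8)), (0, np.float64(-12.4), np.float64(12.2)), (10, np.float64(-10.7), np.float64(10.5)), (20, np.float64(-9.0), np.float64(8.7)), (30, np.float64(-7.4), np.float64(7.0)), (40, np.float64(-8.9), np.float64(8.5)), (50, np.float64(-8.8), np.float64(8.4)), (60, np.float64(-8.8), np.float64(8.3)), (70, np.float64(-7.9), np.float64(7.5)), (80, np.float64(-6.4), np.float64(5.8)), (90, np.float64(-4.8), np.float64(3.5))]
rongeur 0.64 n 338 c [0.5023 0.3738] ang -73.9 LxW [0.172 0.042] pix 208 256 225 256
ROT [-0.05  0.01  0.08] then SHIFT mm [-1.000e-01 -5.000e-01  1.349e+02] (unrotated axes [ -0.   -0.4 134.9] ) pos [0.5101 0.3611 0.2009] q6,7 [ 0.67 -0.39] tgt [0.5096 0.361  0.066 ]
```

Request:
play_rows --translation '[[0, 0, 0.04], [0, 0, 0.04], [0, 0, 0.03], [0, 0, 0.02], [0, 0, 0.0048], [0, 0, 0], [0, 0, 0], [0, 0, 0], [0, 0, 0], [0, 0, 0]]' --delta_rot '[[0, 0, 0], [0, 0, 0], [0, 0, 0], [0, 0, 0], [0, 0, 0], [0, 0, 0], [0, 0, 0], [0, 0, 0], [0, 0, 0], [0, 0, 0]]' --grip '[0.2, 0.2, 0.2, 0.2, 0.2, 0.2, -1, -1, -1, -1]' --squeeze 30

```text
clock: 34.52
tool_pos: [0.5104, 0.3615, 0.0673]
eef_rot: [0.639, 0.769, 0.0, -0.0]
contact_force: [-1.1, -0.7, 5.9]
opening: 0.343
finger_force: 29.8
```

Request:
play_rows --translation '[[0, 0, -0.01], [0, 0, -0.04], [0, 0, -0.05], [0, 0, -0.02], [0, 0, 0]]' --delta_rot '[[0, 0, 0], [0, 0, 0], [0, 0, 0], [0, 0, 0], [0, 0, 0]]' --grip '[-1, -1, -1, -1, -1]'

```text
clock: 35.15
tool_pos: [0.5109, 0.3618, 0.1884]
eef_rot: [0.64, 0.769, 0.002, 0.0]
contact_force: [-0.2, -0.1, -2.3]
opening: 0.346
finger_force: 29.8
```

Run:
```python
from h import *
s=r.get_state(); C=cam('wrist'); r.snapshot('wrist'); print(s['tool_pos'],s['opening'],s['finger_force'])
prof('wrist','rongeur',s['tool_pos'][2]-.066+.01,C,s['tool_pos'][:2],yaw()+90)
go2([.450,.0085,.150],-91.2,0)
```

```text
[0.51094252 0.36179677 0.18840933] 0.3464289344167413 29.797334688555566
conf 0.92 Y [-55.3 102.5]
[(-50, np.float64(-17.5), np.float64(19.3)), (-40, np.float64(-18.1), np.float64(19.9)), (-10, np.float64(-15.3), np.float64(16.1)), (0, np.float64(-14.1), np.float64(14.9)), (10, np.float64(-13.8), np.float64(14.7)), (20, np.float64(-11.9), np.float64(12.3)), (30, np.float64(-10.3), np.float64(9.9)), (40, np.float64(-7.7), np.float64(7.3)), (50, np.float64(-8.3), np.float64(7.5)), (60, np.float64(-9.3), np.float64(8.2)), (70, np.float64(-9.5), np.float64(8.1)), (80, np.float64(-9.4), np.float64(8.0)), (90, np.float64(-7.7), np.float64(6.3)), (100, np.float64(-6.4), np.float64(4.0))]
ROT [-4.000e-02  9.000e-02  1.017e+02] then SHIFT mm [-52.2 353.7  35.9] (unrotated axes [-335.7 -122.8   36.2] ) pos [0.5096 0.361  0.1859] q6,7 [ 0.64 -0.39] tgt [0.45   0.0085 0.15  ]
```

Request:
play_rows --translation '[[-0.02, -0.007, 0.002], [-0.042, -0.0154, 0.0045], [-0.042, -0.0154, 0.0045], [-0.042, -0.0154, 0.0045], [-0.042, -0.0154, 0.0045], [-0.042, -0.0154, 0.0045], [-0.042, -0.0154, 0.0045], [-0.042, -0.0154, 0.0045], [-0.022, -0.009, 0.0025], [0, 0, 0]]' --delta_rot '[[0, 0, 0], [0, 0, 0], [0, 0, 0], [0, 0, 0], [0, 0, 0], [0, 0, 0], [0, 0, 0], [0, 0, 0], [0, 0, 0], [0, 0, 0]]' --grip '[-1, -1, -1, -1, -1, -1, -1, -1, -1, -1]'

```text
clock: 36.5
tool_pos: [0.4484, 0.0064, 0.1495]
eef_rot: [0.641, 0.767, -0.002, -0.001]
contact_force: [0.7, 0.7, -0.8]
opening: 0.344
finger_force: 29.8
```

Request:
play_rows --translation '[[0, 0, 0], [0, 0, 0], [0, 0, 0], [0, 0, 0], [0, 0, 0], [0, 0, 0], [0, 0, 0], [0, 0, 0], [0, 0, 0], [0, 0, 0], [0, 0, 0], [0, 0, 0]]' --delta_rot '[[0, 0, 9.3], [0, 0, 9.3], [0, 0, 9.3], [0, 0, 9.3], [0, 0, 9.3], [0, 0, 9.3], [0, 0, 9.3], [0, 0, 9.3], [0, 0, 9.3], [0, 0, 9.3], [0, 0, 9.2], [0, 0, 0]]' --grip '[-1, -1, -1, -1, -1, -1, -1, -1, -1, -1, -1, -1]'

```text
clock: 38.0
tool_pos: [0.4498, 0.0101, 0.15]
eef_rot: [1.0, -0.013, -0.0, -0.0]
contact_force: [0.6, 0.7, -1.5]
opening: 0.344
finger_force: 29.8
```

Run:
```python
from h import *
s=r.get_state(); C=cam('wrist'); r.snapshot('wrist'); print(s['tool_pos'],yaw(s),s['q'],C[2])
prof('wrist','rongeur',s['tool_pos'][2]-.066+.01,C,s['tool_pos'][:2],yaw()+90)
axis('wrist','rongeur_cradle',.035,C);axis('wrist','osteotome_cradle',.035,C)
prof('wrist','rongeur_cradle',.040,C,s['tool_pos'][:2],0,range(0,100,6))
go2([.4488,.0081,.110],-91.6,0)
```

```text
[0.44978407 0.01010792 0.15000056] -91.4655081002246 [-0.26116949  0.78753217  0.22461807  2.21609407 -0.81707942  0.21916237
 -0.89262643] [0.51937467 0.00918647 0.23072574]
conf 0.74 Y [-56.4 101.4]
[(-50, np.float64(-19.0), np.float64(17.7)), (-40, np.float64(-19.6), np.float64(18.3)), (-10, np.float64(-16.8), np.float64(14.6)), (0, np.float64(-15.6), np.float64(13.4)), (10, np.float64(-15.3), np.float64(12.7)), (20, np.float64(-13.3), np.float64(11.2)), (30, np.float64(-11.3), np.float64(8.9)), (40, np.float64(-8.6), np.float64(5.4)), (50, np.float64(-9.7), np.float64(6.1)), (60, np.float64(-11.1), np.float64(6.8)), (70, np.float64(-10.8), np.float64(6.3)), (80, np.float64(-10.3), np.float64(6.6)), (90, np.float64(-9.0), np.float64(4.6)), (100, np.float64(-7.0), np.float64(2.6))]
rongeur_cradle 0.7 n 1775 c [0.4623 0.009 ] ang -2.2 LxW [0.114 0.048] pix 285 371 108 290
osteotome_cradle 0.74 n 4478 c [0.477  0.0852] ang -1.1 LxW [0.094 0.089] pix 115 269 103 258
conf 0.7 Y [-41.3  70. ]
[(0, np.float64(-3.8), np.float64(2.2)), (6, np.float64(-3.7), np.float64(1.1)), (12, np.float64(-3.5), np.float64(0.7)), (18, np.float64(-2.1), np.float64(-0.4)), (60, np.float64(-20.2), np.float64(26.6)), (66, np.float64(-20.0), np.float64(26.6)), (72, np.float64(-17.0), np.float64(-16.4))]
ROT [-0.03  0.02  0.01] then SHIFT mm [-0.8  0.7 40.4] (unrotated axes [-0.8  0.7 40.4] ) pos [0.4497 0.0088 0.1504] q6,7 [ 0.22 -0.89] tgt [0.4488 0.0081 0.11  ]
```

Request:
play_rows --translation '[[0, 0.0032, 0], [0, 0, 0.02], [0, 0, 0.016], [0, 0, 0.007], [0, 0, 0.003], [0, 0, 0.001], [0, 0, 0]]' --delta_rot '[[0, 0, 0.5], [0, 0, 0], [0, 0, 0], [0, 0, 0], [0, 0, 0], [0, 0, 0], [0, 0, 0]]' --grip '[-1, -1, -1, -1, -1, -1, -1]'

```text
clock: 39.12
tool_pos: [0.4497, 0.0052, 0.1038]
eef_rot: [1.0, -0.019, 0.0, -0.0]
contact_force: [0.2, -0.4, -1.7]
opening: 0.342
finger_force: 29.8
```

Request:
play_rows --translation '[[0, 0, 0.001], [0, 0, 0.001], [0, 0, 0.001], [0, 0, 0]]' --delta_rot '[[0, 0, 0], [0, 0, 0], [0, 0, 0], [0, 0, 0]]' --grip '[-1, -1, -1, -1]'

```text
clock: 39.62
tool_pos: [0.4496, 0.0052, 0.1005]
eef_rot: [1.0, -0.019, -0.0, -0.0]
contact_force: [0.2, -0.9, -0.7]
opening: 0.346
finger_force: 29.8
```

Request:
play_rows --translation '[[0, 0, 0.001], [0, 0, 0.0007], [0, 0, 0]]' --delta_rot '[[0, 0, 0], [0, 0, 0], [0, 0, 0]]' --grip '[-1, -1, -1]'

```text
clock: 40.0
tool_pos: [0.4495, 0.0052, 0.1]
eef_rot: [1.0, -0.019, 0.001, -0.0]
contact_force: [-0.9, -0.2, 15.8]
opening: 0.342
finger_force: 29.7
```

Request:
play_rows --translation '[[0, 0, -0.0007], [0, 0, 0], [0, 0, 0], [0, 0, 0], [0, 0, -0.02], [0, 0, -0.05], [0, 0, -0.04], [0, 0, 0]]' --delta_rot '[[0, 0, 0], [0, 0, 0], [0, 0, 0], [0, 0, 0], [0, 0, 0], [0, 0, 0], [0, 0, 0], [0, 0, 0]]' --grip '[-1, -0.05, -0.05, -0.05, -0.05, -0.05, -0.05, -0.05]'

```text
clock: 41.0
tool_pos: [0.4506, 0.0052, 0.2114]
eef_rot: [1.0, -0.019, 0.002, 0.0]
contact_force: [0.4, 1.6, -1.4]
opening: 0.477
finger_force: 0.0
```

Run:
```python
from h import *
s=r.get_state(); C=cam('wrist'); r.snapshot('wrist'); print(s['tool_pos'],s['opening'],C[2])
prof('wrist','rongeur',.043,C,[.4608,.0077],-1.2)
axis('wrist','rongeur_cradle',.035,C); axis('wrist','osteotome_a',.038,C)
go2([.422,.366,.20],-2,0)
```

```text
[0.45063701 0.00522639 0.21143289] 0.4770580481386267 [0.51975586 0.00355298 0.29253691]
conf 0.56 Y [-88.2  90.5]
[(-90, np.float64(9.8), np.float64(13.1)), (-80, np.float64(-14.7), np.float64(17.3)), (-70, np.float64(-16.9), np.float64(19.7)), (-60, np.float64(-17.4), np.float64(19.7)), (-50, np.float64(-17.8), np.float64(20.5)), (-40, np.float64(-17.4), np.float64(19.7)), (-30, np.float64(-16.3), np.float64(18.9)), (-20, np.float64(-14.4), np.float64(17.3)), (-10, np.float64(-13.3), np.float64(16.6)), (0, np.float64(-12.2), np.float64(15.1)), (10, np.float64(-9.6), np.float64(12.9)), (20, np.float64(-7.9), np.float64(11.5)), (30, np.float64(-5.4), np.float64(8.6)), (40, np.float64(-6.6), np.float64(10.2)), (50, np.float64(-7.0), np.float64(10.3)), (60, np.float64(-6.7), np.float64(10.4)), (70, np.float64(-6.5), np.float64(10.5)), (80, np.float64(-4.8), np.float64(9.2)), (90, np.float64(-3.2), np.float64(6.6))]
rongeur_cradle 0.81 n 2198 c [0.4603 0.0083] ang -0.5 LxW [0.117 0.068] pix 281 364 111 259
osteotome_a 0.98 n 3027 c [0.4816 0.1045] ang -0.9 LxW [0.15  0.013] pix 173 212 63 258
osteotome_a 0.88 n 3393 c [0.4876 0.0647] ang -1.0 LxW [0.143 0.015] pix 226 260 56 246
ROT [-1.200e-01  8.000e-02 -9.019e+01] then SHIFT mm [359.4 -39.6   8.5] (unrotated axes [ -40.7 -359.3    8.8] ) pos [0.449  0.0054 0.2085] q6,7 [ 0.42 -0.92] tgt [0.422 0.366 0.2  ]
```

Request:
play_rows --translation '[[-0.0051, -0.0449, 0.001], [-0.0051, -0.0449, 0.001], [-0.0051, -0.0449, 0.001], [-0.0051, -0.0449, 0.001], [-0.0051, -0.0449, 0.001], [-0.0051, -0.0449, 0.001], [-0.0051, -0.0449, 0.001], [-0.0051, -0.0449, 0.0015], [0, 0, 0], [0, 0, 0], [0, 0, 0], [0, 0, 0], [0, 0, 0], [0, 0, 0], [0, 0, 0], [0, 0, 0], [0, 0, 0], [0, 0, 0], [0, 0, 0]]' --delta_rot '[[0, 0, 0], [0, 0, 0], [0, 0, 0], [0, 0, 0], [0, 0, 0], [0, 0, 0], [0, 0, 0], [0, 0, 0], [0, 0, -9.02], [0, 0, -9.02], [0, 0, -9.02], [0, 0, -9.02], [0, 0, -9.02], [0, 0, -9.02], [0, 0, -9.02], [0, 0, -9.02], [0, 0, -9.02], [0, 0, -9.02], [0, 0, 0]]' --grip '[-0.05, -0.05, -0.05, -0.05, -0.05, -0.05, -0.05, -0.05, -0.05, -0.05, -0.05, -0.05, -0.05, -0.05, -0.05, -0.05, -0.05, -0.05, -0.05]'

```text
clock: 43.58
tool_pos: [0.4223, 0.3651, 0.1998]
eef_rot: [0.72, 0.694, -0.001, -0.001]
contact_force: [0.3, 0.6, 1.5]
opening: 0.473
finger_force: 0.0
```

Run:
```python
from h import *
s=r.get_state(); C=cam('wrist'); r.snapshot('wrist'); print(s['tool_pos'],yaw(s),s['opening'])
axis('wrist','needle_holder',.003,C)
prof('wrist','needle_holder',.003,C,[.4224,.374],88)
go2([.422,.382,.066],-2,0)
```

```text
[0.4222978  0.3651289  0.19978201] -2.138808375127508 0.47273097568294664
needle_holder 0.62 n 2585 c [0.419  0.3749] ang -88.9 LxW [0.157 0.059] pix 291 357 85 269
conf 0.62 Y [-78.2  79.1]
[(-80, np.float64(-16.4), np.float64(-15.5)), (-70, np.float64(-27.9), np.float64(27.5)), (-60, np.float64(-29.4), np.float64(29.2)), (-50, np.float64(-25.6), np.float64(25.4)), (-40, np.float64(-14.0), np.float64(11.3)), (-30, np.float64(-13.0), np.float64(10.3)), (-20, np.float64(-12.0), np.float64(9.4)), (-10, np.float64(-12.7), np.float64(7.6)), (0, np.float64(-10.9), np.float64(7.6)), (10, np.float64(-11.6), np.float64(5.9)), (20, np.float64(-10.6), np.float64(5.9)), (30, np.float64(-10.5), np.float64(4.2)), (40, np.float64(-9.6), np.float64(2.6)), (50, np.float64(-8.6), np.float64(1.0)), (60, np.float64(-10.1), np.float64(1.8)), (70, np.float64(-9.2), np.float64(1.0)), (80, np.float64(-6.0), np.float64(-3.6))]
ROT [-0.07  0.03 -0.17] then SHIFT mm [ 16.5  -1.  134.4] (unrotated axes [ 16.6  -0.9 134.4] ) pos [0.4225 0.3654 0.2004] q6,7 [ 0.54 -0.54] tgt [0.422 0.382 0.066]
```

Request:
play_rows --translation '[[0.0172, -0.002, 0], [0, 0, 0.04], [0, 0, 0.04], [0, 0, 0.035], [0, 0, 0.015], [0, 0, 0.0045], [0, 0, 0], [0, 0, 0]]' --delta_rot '[[0, 0, -2], [0, 0, 0], [0, 0, 0], [0, 0, 0], [0, 0, 0], [0, 0, 0], [0, 0, 0], [0, 0, 0]]' --grip '[-0.05, -0.05, -0.05, -0.05, -0.05, -0.05, -0.05, -0.05]'

```text
clock: 44.72
tool_pos: [0.4217, 0.3836, 0.0677]
eef_rot: [0.707, 0.707, 0.001, -0.0]
contact_force: [0.9, -0.2, -0.4]
opening: 0.475
finger_force: 0.0
```

Run:
```python
from h import *
go2([.4207,.3825,.0655],0,0); print(np.round(r.get_state()['contact_force'],1))
```

```text
ROT [ 0.08 -0.09 -0.01] then SHIFT mm [-1.1 -1.   2.2] (unrotated axes [-1.1 -1.1  2.2] ) pos [0.4217 0.3836 0.0677] q6,7 [ 0.3  -0.49] tgt [0.4207 0.3825 0.0655]
[ 0.9 -0.2 -0.4]
```

Request:
play_rows --translation '[[0, 0, 0.002], [0, 0, 0], [0, 0, 0], [0, 0, 0], [0, 0, 0], [0, 0, 0]]' --delta_rot '[[0, 0, 0], [0, 0, 0], [0, 0, 0], [0, 0, 0], [0, 0, 0], [0, 0, 0]]' --grip '[-0.05, -1, -1, -1, -1, -1]' --squeeze 25

```text
clock: 45.48
tool_pos: [0.4212, 0.383, 0.0646]
eef_rot: [0.707, 0.707, -0.0, -0.0]
contact_force: [-0.2, 1.4, 1.8]
opening: 0.197
finger_force: 24.9
```

Request:
play_rows --translation '[[0, 0, -0.01], [0, 0, -0.04], [0, 0, -0.05], [0, 0, -0.02], [0, 0, 0]]' --delta_rot '[[0, 0, 0], [0, 0, 0], [0, 0, 0], [0, 0, 0], [0, 0, 0]]' --grip '[-1, -1, -1, -1, -1]'

```text
clock: 46.1
tool_pos: [0.4219, 0.3836, 0.1865]
eef_rot: [0.707, 0.707, 0.002, -0.0]
contact_force: [-1.5, -0.6, -0.8]
opening: 0.197
finger_force: 24.9
```

Run:
```python
from h import *
s=r.get_state(); C=cam('wrist'); r.snapshot('wrist'); print(s['tool_pos'],s['opening'],s['finger_force'])
prof('wrist','needle_holder',s['tool_pos'][2]-.066+.005,C,s['tool_pos'][:2],yaw()+90)
go2([.4725,.1655,.150],-91.2,0)
```

```text
[0.42185953 0.38356503 0.18645826] 0.1968110137722404 24.92693141073687
conf 0.7 Y [-59.7  71.1]
[(-60, np.float64(-25.7), np.float64(25.5)), (-50, np.float64(-13.2), np.float64(12.5)), (-40, np.float64(-12.0), np.float64(12.3)), (-10, np.float64(-9.0), np.float64(9.3)), (0, np.float64(-8.3), np.float64(8.7)), (10, np.float64(-7.7), np.float64(8.6)), (20, np.float64(-7.6), np.float64(8.0)), (30, np.float64(-6.1), np.float64(6.6)), (40, np.float64(-4.3), np.float64(5.1)), (50, np.float64(-5.8), np.float64(6.7)), (60, np.float64(-4.9), np.float64(5.8)), (70, np.float64(-1.6), np.float64(2.9))]
ROT [-3.000e-02  5.000e-02  9.121e+01] then SHIFT mm [ 56.3 216.2  34.2] (unrotated axes [-217.3   51.8   34.2] ) pos [0.4207 0.3828 0.1842] q6,7 [ 0.53 -0.52] tgt [0.4725 0.1655 0.15  ]
```

Request:
play_rows --translation '[[-0.02, 0.005, 0.002], [-0.04, 0.0095, 0.0064], [-0.04, 0.0095, 0.0064], [-0.04, 0.0095, 0.0064], [-0.04, 0.0095, 0.0064], [-0.037, 0.0095, 0.0064], [0, 0, 0], [0, 0, 0], [0, 0, 0], [0, 0, 0], [0, 0, 0], [0, 0, 0], [0, 0, 0], [0, 0, 0], [0, 0, 0], [0, 0, 0], [0, 0, 0]]' --delta_rot '[[0, 0, 0], [0, 0, 0], [0, 0, 0], [0, 0, 0], [0, 0, 0], [0, 0, 0], [0, 0, 9.12], [0, 0, 9.12], [0, 0, 9.12], [0, 0, 9.12], [0, 0, 9.12], [0, 0, 9.12], [0, 0, 9.12], [0, 0, 9.12], [0, 0, 9.12], [0, 0, 9.12], [0, 0, 0]]' --grip '[-1, -1, -1, -1, -1, -1, -1, -1, -1, -1, -1, -1, -1, -1, -1, -1, -1]'

```text
clock: 48.32
tool_pos: [0.473, 0.1642, 0.1497]
eef_rot: [1.0, -0.011, -0.001, 0.001]
contact_force: [-0.6, 0.9, -1.4]
opening: 0.194
finger_force: 24.9
```

Run:
```python
from h import *
s=r.get_state(); C=cam('wrist'); im=r.snapshot('wrist'); cv2.imwrite('pics/w11.png',im); print(s['tool_pos'],yaw(s),C[2])
prof('wrist','needle_holder',s['tool_pos'][2]-.066+.005,C,s['tool_pos'][:2],yaw()+90)
axis('wrist','needle_holder_cradle',.035,C)
prof('wrist','needle_holder_cradle',.040,C,s['tool_pos'][:2],-1.2,range(-60,100,6))
prof('wrist','needle_holder_cradle',.035,C,s['tool_pos'][:2],-1.2,range(30,60,6))
go2([.4732,.1655,.110],-91.2,0)
```

```text
[0.47299054 0.16417895 0.14970298] -91.20683564151179 [0.5427062  0.16386417 0.23033268]
conf 0.93 Y [-61.3  69.9]
[(-60, np.float64(-27.0), np.float64(24.9)), (-50, np.float64(-14.4), np.float64(11.8)), (-40, np.float64(-13.6), np.float64(11.1)), (-10, np.float64(-9.6), np.float64(8.2)), (0, np.float64(-9.4), np.float64(8.0)), (10, np.float64(-9.7), np.float64(7.5)), (20, np.float64(-8.6), np.float64(6.9)), (30, np.float64(-7.2), np.float64(5.5)), (40, np.float64(-6.1), np.float64(4.9)), (50, np.float64(-6.9), np.float64(5.7)), (60, np.float64(-6.3), np.float64(4.8)), (70, np.float64(-2.6), np.float64(1.5))]
needle_holder_cradle 0.93 n 2042 c [0.4802 0.1677] ang -0.2 LxW [0.09  0.039] pix 284 351 139 281
conf 0.93 Y [-34.9  52.7]
[(-36, np.float64(-6.8), np.float64(5.7)), (-30, np.float64(-6.8), np.float64(5.7)), (-24, np.float64(-6.7), np.float64(5.0)), (-18, np.float64(-6.0), np.float64(4.4)), (-12, np.float64(-5.4), np.float64(2.5)), (-6, np.float64(-4.7), np.float64(2.5)), (0, np.float64(-4.1), np.float64(1.9)), (6, np.float64(-2.9), np.float64(1.3)), (18, np.float64(-9.2), np.float64(-8.1)), (24, np.float64(-9.7), np.float64(-6.8)), (30, np.float64(-9.7), np.float64(-7.4)), (36, np.float64(-9.6), np.float64(-8.4)), (42, np.float64(-23.0), np.float64(14.7)), (48, np.float64(-22.9), np.float64(14.6)), (54, np.float64(-19.4), np.float64(12.3))]
conf 0.93 Y [-37.7  52.3]
[(30, np.float64(-9.9), np.float64(-7.5)), (36, np.float64(-22.0), np.float64(13.5)), (42, np.float64(-23.6), np.float64(15.1)), (48, np.float64(-23.4), np.float64(14.5)), (54, np.float64(9.2), np.float64(10.9))]
ROT [0.   0.03 0.05] then SHIFT mm [-0.4  0.  40.4] (unrotated axes [-0.4  0.  40.4] ) pos [0.4736 0.1655 0.1504] q6,7 [ 0.42 -1.13] tgt [0.4732 0.1655 0.11  ]
```

Run:
```python
from h import *
im=cv2.imread('pics/w11.png'); h=cv2.cvtColor(im,cv2.COLOR_BGR2HSV)
m=cv2.inRange(h,(55,90,20),(85,255,255))
for v in range(130,300,5):
    u=np.nonzero(m[v])[0]
    if len(u): 
        g=np.split(u,np.nonzero(np.diff(u)>3)[0]+1); print(v,[(a[0],a[-1]) for a in g if len(a)>2])
```

```text
145 [(np.int64(286), np.int64(309)), (np.int64(340), np.int64(350))]
150 [(np.int64(290), np.int64(308)), (np.int64(344), np.int64(350))]
155 [(np.int64(287), np.int64(308)), (np.int64(341), np.int64(351))]
160 [(np.int64(288), np.int64(309)), (np.int64(341), np.int64(350))]
255 [(np.int64(316), np.int64(327))]
260 [(np.int64(328), np.int64(332))]
265 [(np.int64(315), np.int64(332))]
270 [(np.int64(314), np.int64(333))]
275 [(np.int64(314), np.int64(333))]
280 [(np.int64(313), np.int64(334))]
```

View pics/w11.png

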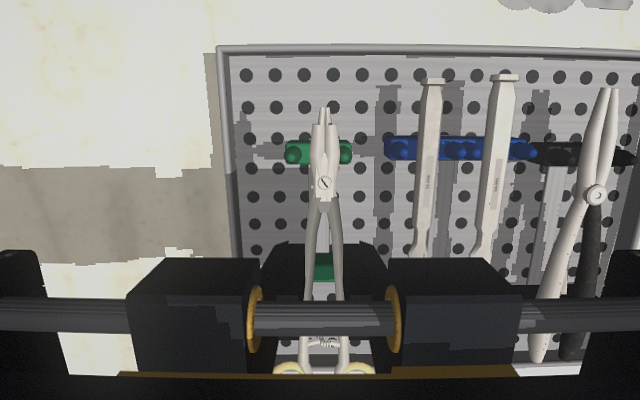

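Request:
play_rows --translation '[[0.001, -0.0034, 0], [0, 0, 0.02], [0, 0, 0.016], [0, 0, 0.008], [0, 0, 0.003], [0, 0, 0.001], [0, 0, 0.001], [0, 0, 0]]' --delta_rot '[[0, 0, 0], [0, 0, 0], [0, 0, 0], [0, 0, 0], [0, 0, 0], [0, 0, 0], [0, 0, 0], [0, 0, 0]]' --grip '[-1, -1, -1, -1, -1, -1, -1, -1]'

```text
clock: 49.58
tool_pos: [0.4749, 0.1694, 0.1018]
eef_rot: [1.0, -0.01, 0.0, -0.0]
contact_force: [0.4, -0.6, -0.6]
opening: 0.198
finger_force: 24.9
```

Request:
play_rows --translation '[[0, 0, 0.001], [0, 0, 0.001], [0, 0, 0]]' --delta_rot '[[0, 0, 0], [0, 0, 0], [0, 0, 0]]' --grip '[-1, -1, -1]'

```text
clock: 49.95
tool_pos: [0.4747, 0.1693, 0.0995]
eef_rot: [1.0, -0.011, -0.0, -0.0]
contact_force: [-0.2, -0.9, -0.4]
opening: 0.203
finger_force: 24.9
```

Request:
play_rows --translation '[[0, 0, 0.001], [0, 0, 0.001], [0, 0, 0]]' --delta_rot '[[0, 0, 0], [0, 0, 0], [0, 0, 0]]' --grip '[-1, -1, -1]'

```text
clock: 50.32
tool_pos: [0.4748, 0.1693, 0.0976]
eef_rot: [1.0, -0.011, -0.0, -0.0]
contact_force: [-0.1, -0.4, 1.4]
opening: 0.197
finger_force: 24.9
```

Request:
play_rows --translation '[[0, 0, 0.001], [0, 0, 0]]' --delta_rot '[[0, 0, 0], [0, 0, 0]]' --grip '[-1, -1]'

```text
clock: 50.58
tool_pos: [0.4748, 0.1693, 0.0974]
eef_rot: [1.0, -0.011, 0.0, -0.0]
contact_force: [-1.5, 0.3, 10.1]
opening: 0.201
finger_force: 24.9
```

Request:
play_rows --translation '[[0, 0, -0.0005], [0, 0, 0], [0, 0, 0], [0, 0, 0], [0, 0, -0.02], [0, 0, -0.05], [0, 0, -0.05], [-0.02, 0.05, -0.03], [-0.02, 0.05, -0.03], [-0.02, 0.05, 0], [0, 0, 0]]' --delta_rot '[[0, 0, 0], [0, 0, 0], [0, 0, 0], [0, 0, 0], [0, 0, 0], [0, 0, 0], [0, 0, 0], [0, 0, 0], [0, 0, 0], [0, 0, 0], [0, 0, 0]]' --grip '[-1, -0.3, -0.3, -0.3, -0.3, -0.3, -0.3, -0.3, -0.3, -0.3, -0.3]'

```text
clock: 51.95
tool_pos: [0.4098, 0.0173, 0.2777]
eef_rot: [1.0, -0.015, -0.0, 0.0]
contact_force: [0.5, 0.9, -0.5]
opening: 0.347
finger_force: 0.0
```

Run:
```python
from h import *
s=r.get_state(); C=cam('wrist'); im=r.snapshot('wrist'); cv2.imwrite('pics/w12.png',im); print(s['tool_pos'],C[2])
for t,z in(('rongeur',.043),('needle_holder',.037),('osteotome_a',.040),('rongeur_cradle',.04),('osteotome_cradle',.04),('needle_holder_cradle',.04)): axis('wrist',t,z,C)
prof('wrist','rongeur',.043,C,[.4608,.008],-1.2,[-90,-70,-60,-52,-44,0,44,52,60,90]); prof('wrist','rongeur_cradle',.04,C,[.4608,.008],-1.2,[-58,-54,-50,-46,46,50,54,58])
prof('wrist','needle_holder',.037,C,[.4655,.168],-1.2,[-70,-60,-32,-26,-20,0,46,52,58,70]); prof('wrist','needle_holder_cradle',.04,C,[.4655,.168],-1.2,[-32,-28,-24,-20,46,50,54,58])
```

```text
[0.40981693 0.01727063 0.27774867] [0.47938844 0.01617632 0.35848535]
rongeur 0.65 n 4401 c [0.461  0.0055] ang -2.1 LxW [0.18  0.038] pix 315 355 21 222
needle_holder 0.77 n 2125 c [0.462  0.1796] ang 8.7 LxW [0.156 0.056] pix 141 198 41 209
osteotome_a 0.84 n 3012 c [0.4645 0.0647] ang -0.7 LxW [0.188 0.015] pix 257 283 15 223
osteotome_a 0.69 n 2713 c [0.4669 0.1046] ang -0.9 LxW [0.18  0.014] pix 213 241 19 218
rongeur_cradle 0.68 n 1178 c [0.461  0.0072] ang -1.7 LxW [0.113 0.066] pix 299 368 63 188
needle_holder_cradle 0.89 n 2147 c [0.4779 0.1624] ang -2.0 LxW [0.088 0.062] pix 133 202 65 163
conf 0.65 Y [-90.   90.3]
[(-90, np.float64(-12.1), np.float64(14.4)), (-70, np.float64(-16.7), np.float64(20.0)), (-60, np.float64(-17.5), np.float64(19.9)), (-52, np.float64(-17.4), np.float64(20.7)), (-44, np.float64(-16.3), np.float64(20.6)), (0, np.float64(-12.0), np.float64(15.4)), (44, np.float64(-6.2), np.float64(10.5)), (52, np.float64(-7.1), np.float64(10.5)), (60, np.float64(-7.0), np.float64(10.4)), (90, np.float64(-2.5), np.float64(6.9))]
conf 0.68 Y [-56.6  56.7]
[(-58, np.f
[... 463 characters left out ...]
loat64(-13.9), np.float64(10.2)), (-26, np.float64(-13.7), np.float64(9.9)), (-20, np.float64(-13.2), np.float64(10.5)), (0, np.float64(-10.4), np.float64(8.3)), (46, np.float64(-6.2), np.float64(3.3)), (52, np.float64(-6.8), np.float64(4.3)), (58, np.float64(-8.0), np.float64(5.0)), (70, np.float64(-5.9), np.float64(4.3))]
conf 0.89 Y [-31.8  56.9]
[(-32, np.float64(-24.7), np.float64(32.7)), (-28, np.float64(-26.4), np.float64(36.0)), (-24, np.float64(-25.0), np.float64(35.5)), (-20, np.float64(-21.5), np.float64(35.6)), (46, np.float64(-16.3), np.float64(29.6)), (50, np.float64(-19.5), np.float64(29.8)), (54, np.float64(-19.4), np.float64(28.4)), (58, np.float64(-13.3), np.float64(21.5))]
```

Run:
```python
from plant import r
print(r.finish_job())
```

```text
the job is handed in; nothing more can be done
None
```

I packed both osteotomes in the blue cradle, the rongeur in the grey and the needle holder in the green, both with jaws in the narrower notch. The last wrist view measured all four within about 2 mm of centre lengthwise, and I handed the job in after about 52 s. I never touched the rake retractor or pen, but osteotome_a had to be regripped in its notch to centre it, and the judge's result was not shown.

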